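Seat the pan support on a portable gas stove

TASK

The pan support of the portable gas stove is on its burner the wrong way round and stands proud. With a fingertip against its upright arms, push it round until the notch in its rim is over the locating lug on the stove's top, then press it straight down until it is fully home. Only push and press: do not lift the support, and leave the tin, mug, spice jar and teaspoon beside the stove where they are.

Things in the scene. Friction and masses are not known exactly. Their poses are not given: they have to be found in the camera images.
- stove: Portable gas stove, white, fixed, 85 mm high. Origin at worktop level under the burner's axis; x to its back, y to its left, z up. Housing x -115..115 mm, y -215..125 mm; flat steel deck round the burner at z = 60 mm; cartridge bay on the right, y -210..-122 mm, top z = 86 mm (latch 88 mm); knob on the front.
- burner_centre (a point): Point on the burner's axis at deck level, 60 mm above the worktop. The pan support turns and slides about the vertical through it. The fixed burner has radius 48.5 mm up to 74 mm above the worktop, then at most 33 mm up to its cap's top at 92.5 mm.
- lug (a point): Locating lug: fixed rounded dark steel tab on the stove's deck, 8 mm wide, lying radially on the stove's front side, 86 to 111 mm from the burner's axis, its top 70 mm above the worktop. Its outer end shows beyond the support's rim. The point is on its top, 92 mm from the axis.
- notch (a point): Middle of the notch in the rim of the pan support, at its underside, 92 mm from its centre. The notch is 16 mm wide, open outwards from radius 82 mm. Unless it is over the lug (4 mm to spare each side; the lug's rounded top guides it a little) the support stops on the lug and sits crooked.
- blade_top (a point): Top of one of the four alike upright arms, 65 mm from the axis. The arms are radial plates 6 mm thick, at 45, 135, 225 and 315 degrees from the notch (this one 45 degrees anticlockwise from above), tops level from radius 42 to 91 mm, 36 mm above the disc's underside; outer ends at radius 96 mm; inner ends at radius 53 mm at the disc, leaning in to 40 mm above.
- pan_support: Pan support, loose, about 0.32 kg: a dark steel disc 4 mm thick, radius 50 to 98 mm, with a flange round its inner edge (top 11.5 mm above the underside) and four upright arms. Origin at the centre of its underside, on the burner's axis to 2 mm; the notch in its rim lies on its -x axis; z up. It turns about the burner under light friction (1 to 2 N at an arm) and stays where it is left.
- collar (a joint): Silicone collar, radius 53 mm, that grips the burner's neck and carries the support: how far it is pressed down (m). 0 at the start: disc's underside 71 mm above the worktop, just clear of the lug, arm tops at 107 mm. 0.009 fully home: underside at 62 mm, arm tops at 98 mm. Pressing the support down takes about 3 to 4 N; the collar does not spring back.
- tin: Bystander: food tin, 76 mm in diameter, 110 mm high, standing to the right of the stove. Origin at the centre of its underside, z up.
- mug: Bystander: blue and white striped mug, 84 mm in diameter, 89 mm high, with a handle, standing to the right of the stove. Origin at underside level, midway along mug and handle, z up.
- spice_jar: Bystander: small glass jar with a green lid, 46 mm in diameter, 106 mm high, standing to the left of the stove. Origin at the centre of its underside, z up.
- spoon: Bystander: teaspoon, 140 mm long (its x) by 30 mm, 13 mm high, lying to the left of the stove. Origin at the centre of its underside.
Things that resemble listed ones, but are neither listed nor needed, are in the scene too. There is more than one size of the pan_support; the job needs the larger.

How it is judged:
By the outcome, as a careful person would: the job done as asked, in the order asked, and still so for the second after the job is handed in, with the robot touching nothing.
It also fails if it takes over 58 s, if anything falls off the work surface, if the arm or the gripper's body presses on something with over 40 N, if the wrist force passes 120 N, or if a joint passes its speed limit or range.

ROBOT

A 6-joint arm with a two-finger parallel gripper is mounted at the origin on a cart in front of the work surface, level with it; the furniture and walls round the work are solid. World frame = base frame: x ahead of the robot, y to its left, z up, the work surface at z = 0. Lengths are in m, angles in rad, forces in N, time in s.
With the tool pointing down it reaches from about 0.35 to 0.975 m from the base axis. Payload 4.9 kg.
Tool frame: the origin (TCP) lies at the very end of the fingers, on their centre line; the grasp point (between the pads) lies 19 mm behind it (manip.hold_point_z is the distance from the TCP to the grasp point, in m); z points along the fingers, y is the direction in which the jaws open and shut (so a half turn about z gives the same grasp; the last joint's range is limited). The gripper opens to 85 mm and grips with 20 to 120 N. Pads are 22 mm wide; open, the fingers measure 114 mm over their backs; the gripper's body (76 mm by 85 mm) begins 54 mm behind the grasp point. The pads swing forward as they close: fully open they stand 13 mm farther back than shut.
Start: joints at [-1.231, 0.053, 1.613, -0, 1.476, -0.119], TCP at [0.277, -0.56, 0.195] pointing down, gripper open.
Joint ranges: [-3.01, 3.01], [-1.01, 2.22], [0.06, 2.58], [-1.02, 4.17], [0.09, 2.62], [-3.14, 3.14]. Speed limits (rad/s): [2.57, 2.57, 3.14, 3.14, 3.14, 3.14].

INTERFACE

Orientations are given as a unit quaternion [w, x, y, z].
In Python, from plant import manip gives the robot as it stands. The module is installed in compiled form; this text tells all that it offers.
- The arm moves only by the shell command python3 -m creep 'ROWS'. ROWS is JSON, a list of rows, each a list of 7 numbers: the turn, a rotation vector about the tool's x, y, z in degrees, then the shift along the tool's x, y, z in m, then the opening, from 0 (shut) to 1 (fully open). In form: [[ax, ay, az, tx, ty, tz, jaw], ...]. A call has 1 to 20 rows; each row shifts and turns the commanded pose from where the row before left it, along the tool's axes as they then stand; what a row does not reach is not made up. A row lasts 1/12 s, in which the tool goes at most 41.7 mm and 7.16 degrees, less where a joint would pass 70% of its speed; a pose out of reach is approached as far as the arm can. A call is refused whole if a number of a shift passes 0.0417 or a number of a turn 7.16, either way. A call with a gripper value outside its range is refused whole. The fingers move at their own pace and stop on an object; the grip force is fixed at half the most. Time passes only in rows, so rows that do not move let the fingers close. It gives the time, the measured TCP pose, the force and the opening at its end, in the units of the state.
- manip.state(): the state, without advancing time (a new reading comes with each control period).
- manip.grab_frame(name): name is "scene" or "top" or "wrist"; returns the picture (480x640x3 uint8, blue, green, red); there is no depth.
- manip.get_calibration(name): a dict with "fx", "fy", "cx", "cy" (pixels), "xyz" and "attitude" of the camera in the world. Camera axes: x right, y down, z forward; pixel columns grow to the right and rows downward; lengths in m; the calibration is good to about 2 mm. A picture is of the moment at which its call begins: read the wrist's pose just before it. get_calibration takes no time and is no camera call; for the wrist camera it gives the pose at the moment of the call.
- manip.job_done(): hands the job in, once; it reports no verdict.
Trained networks look in the newest picture that a camera, given by its name, has taken for a name from the list of things; names that differ only in an ending like _2 or _b are one class to them, and where a whole thing is asked for, a point or a joint stands for the part that bears it (a point fixed in the world has none). Each returns a list of dicts, best first, with "confidence" (0 to 1); they miss things now and then, are a little off and sometimes report something else, mostly with a low value. They report only what shows in the picture. A call takes as long as a camera call. They do not tell look-alikes from the thing itself.
- manip.cut_out(target, camera): "pixels" (480x640 bool, what is visible of it) and "rect" ([left, top, right, bottom] in pixels, round what is visible of it).
The state is a dict: "time": time; "joint_pos": joint angles; "joint_vel": joint speeds; "joint_efforts": joint torques, N m; "tool_pos": TCP position; "tool_rot": TCP orientation; "contact_force": force on the tool from outside, world axes, zero at the start; "ft_torque": the same for the moment, N m; "gripper_width": opening from 0.0 (shut) to 1.0 (fully open).
Only numpy, scipy, OpenCV 4.12 (cv2) and the standard library are available. Lean on these libraries where they do the work, as an engineer would, in place of code of your own. Each camera call takes 0.05 s, during which the arm holds its last target.

## Working session

There is one attempt and no reset: what is moved stays moved. The work goes in short steps, Python scripts to look and compute and a shell command to move; the robot and the scene stay as the last step left them, time stands still between calls to the robot, and variables do not carry over. Pictures are saved under pics/ and viewed, and the job is handed in when it is done.

```bash
mkdir -p pics; python3 - <<'E'
from plant import manip
import cv2
for n in("scene","top","wrist"):
    f=manip.grab_frame(n); cv2.imwrite(f"pics/{n}0.png",f)
    c=manip.get_calibration(n); print(n,c)
print(manip.state())
E
```

```text
scene {'fx': 541.9598545889148, 'fy': 541.9598545889148, 'cx': 314.1666551365596, 'cy': 234.48599847005522, 'xyz': array([-0.2144899 ,  0.50422165,  0.83629333]), 'attitude': array([ 0.19360988, -0.40211066,  0.79837932, -0.40424336])}
top {'fx': 624.1061214775693, 'fy': 624.1061214775693, 'cx': 317.4698988329138, 'cy': 238.1624479220684, 'xyz': array([ 0.42609819, -0.12835242,  1.40648003]), 'attitude': array([ 0.03430478, -0.70480283,  0.70802054, -0.02798337])}
wrist {'fx': 424.1483100107509, 'fy': 424.1483100107509, 'cx': 318.97948465020283, 'cy': 237.899846360372, 'xyz': array([ 0.34063377, -0.52921899,  0.37250208]), 'attitude': array([ 0.11644893,  0.84113145, -0.52291328, -0.07415684])}
{'time': 0.15, 'joint_pos': array([-1.23100684e+00,  5.32571189e-02,  1.61396291e+00, -1.95686693e-05,
        1.47598192e+00, -1.18972187e-01]), 'joint_vel': array([ 0.00073965, -0.00103089, -0.00485965, -0.00151959, -0.00052359,
        0.00110641]), 'joint_efforts': array([ 1.35095619e-03, -3.94241202e+01, -3.70723200e+01, -4.76301545e-05,
        4.62433789e-03,  1.70307680e-05]), 'tool_pos': array([ 0.27660509, -0.55986401,  0.19382266]), 'tool_rot': array([-7.98673845e-04,  9.73806836e-01,  2.27375459e-01, -9.83398733e-05]), 'contact_force': array([0.08804267, 0.20078971, 0.14980827]), 'ft_torque': array([-0.01024624, -0.06017173,  0.07993578]), 'gripper_width': 0.9939439189851456}
```

View pics/scene0.png

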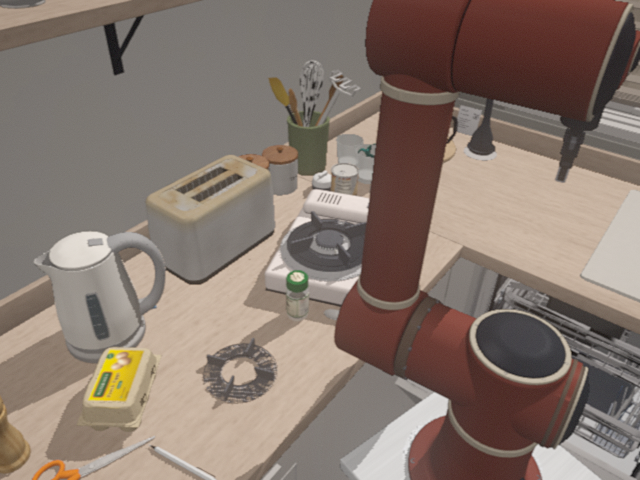

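View pics/top0.png

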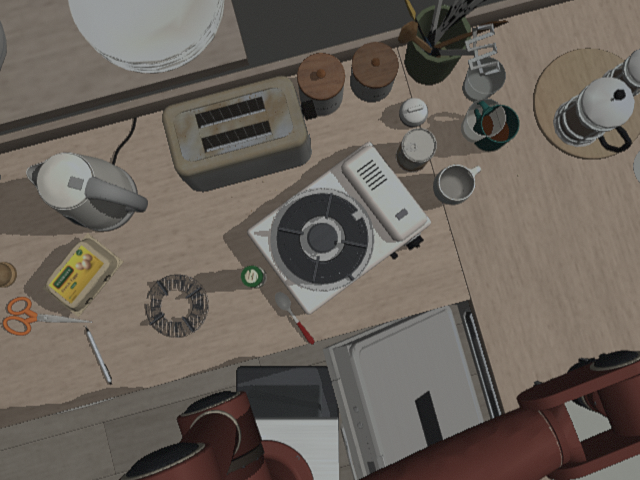

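Two pan supports show. One is on the stove's burner at top (321,237). The other is a smaller loose ring on the worktop at (176,306), which is a look-alike. The one on the burner is larger and fits the description. I'll enlarge it to confirm.

```bash
cat > h.py <<'E'
import numpy as np, cv2
from scipy.spatial.transform import Rotation as R
from plant import manip
def rot(q): return R.from_quat([q[1],q[2],q[3],q[0]]).as_matrix()
def unproj(c,u,v,z):
    d=rot(c['attitude'])@np.array([(u-c['cx'])/c['fx'],(v-c['cy'])/c['fy'],1.]); p=np.array(c['xyz']); return p+d*(z-p[2])/d[2]
def proj(c,P):
    q=rot(c['attitude']).T@(np.array(P)-c['xyz']); return np.array([c['fx']*q[0]/q[2]+c['cx'],c['fy']*q[1]/q[2]+c['cy']])
E
python3 - <<'E'
from h import *
f=cv2.imread('pics/top0.png'); cv2.imwrite('pics/topc.png',cv2.resize(f[130:330,220:460],None,fx=3.3,fy=3,interpolation=cv2.INTER_CUBIC) if 0 else cv2.resize(f[140:330,230:450],None,fx=3.15,fy=3.15,interpolation=cv2.INTER_CUBIC))
E
```

```text
(no output)
```

View pics/topc.png

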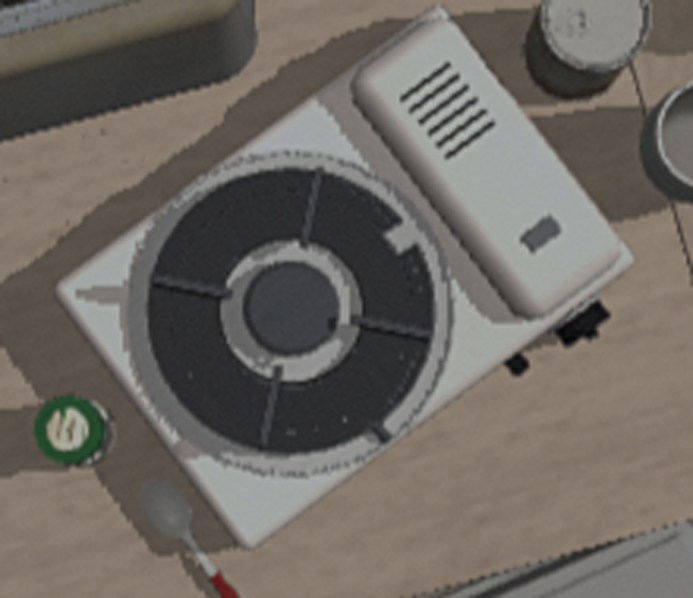

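View pics/wrist0.png

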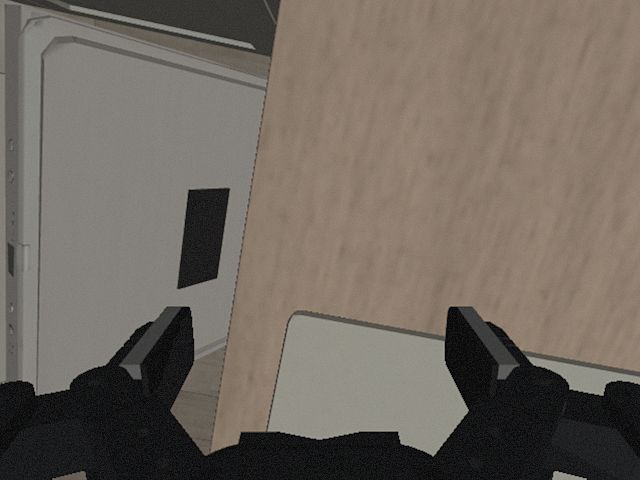

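The crop confirms it: the dark disc has four arms and its rim notch at full-image (357,216). The lug shows at (351,277) on the knob side, which is the front. Now I'll measure.

```bash
python3 - <<'E'
from h import *
c=manip.get_calibration('top'); f=manip.grab_frame('top')
r=manip.cut_out('pan_support','top')
for k in r: print(k['confidence'],k['rect'])
g=cv2.cvtColor(f,cv2.COLOR_BGR2GRAY)
m=np.zeros_like(g); m[180:300,262:382]=(g[180:300,262:382]<75)*255
cn=max(cv2.findContours(m,cv2.RETR_EXTERNAL,cv2.CHAIN_APPROX_NONE)[0],key=cv2.contourArea)
h=cv2.convexHull(cn)[:,0].astype(float)
W=np.array([unproj(c,u+0,v+0,0.073)[:2] for u,v in cn[:,0]])
from scipy.optimize import least_squares
s=least_squares(lambda p:np.hypot(*(W-p[:2]).T)-p[2],[*W.mean(0),.098],loss='soft_l1',f_scale=.001).x
print('circle',s)
z=lambda x,y,zz:unproj(c,230+x/3.15,140+y/3.15,zz)
print('centre px',proj(c,[*s[:2],.06]),'cap',z(291,310,.0925))
for nm,(x,y),zz in(('notch',(400,238),.073),('lug',(381,433),.070),('notchmid',(404,235),.073)):
    d=z(x,y,zz)[:2]-s[:2]; print(nm,np.hypot(*d),np.degrees(np.arctan2(d[1],d[0])))
for nm,(x,y) in dict(a=(319,172),b=(155,281),d=(265,445),e=(430,332)).items():
    d=z(x,y,.107)[:2]-s[:2]; print(nm,np.hypot(*d),np.degrees(np.arctan2(d[1],d[0])))
# stove corners, deck z .06
for q in((58,290),(248,547),(632,258)): print(z(*q,.06))
for n in('tin','mug','spice_jar','spoon'):
    for k in manip.cut_out(n,'top')[:2]:
        b=k['rect'];print(n,k['confidence'],b)
print(manip.state()['time'])
E
```

```text
0.81 [151.4, 272.6, 208.2, 337.1]
0.78 [279.3, 193.6, 371.1, 284.6]
circle [ 0.54411689 -0.1256789   0.09659206]
centre px [321.68653857 238.58697515] cap [ 0.54163073 -0.12721273  0.0925    ]
notch 0.09014524168388723 -57.67187125189218
lug 0.1049597757584419 -143.68424886510383
notchmid 0.0935647267827444 -57.5123638527872
a 0.09100872337223005 -13.137928863742863
b 0.0902086165914662 79.7572810732459
d 0.09443705705148005 170.22360212766344
e 0.0954310359414335 -101.39052658092022
[0.55911457 0.03325408 0.06      ]
[ 0.38275381 -0.09714348  0.06      ]
[ 0.57924142 -0.36197044  0.06      ]
tin 0.59 [396.4, 129.5, 433.8, 172.6]
mug 0.87 [430.5, 166.0, 479.3, 204.7]
spice_jar 0.89 [243.4, 265.8, 265.8, 289.9]
spice_jar 0.43 [276.8, 193.9, 370.9, 283.9]
0.45
```

```bash
cat >> h.py <<'E'
C=np.array([.5435,-.126])
def sim(p,yaw,rows): # yaw = tool x angle deg, tool down; shift in axes before turn
    p=np.array(p,float)
    for r in rows:
        a=np.radians(yaw); x=np.array([np.cos(a),np.sin(a)]); y=np.array([np.sin(a),-np.cos(a)])
        p[:2]+=x*r[3]+y*r[4]; p[2]-=r[5]; yaw-=r[2]
    return p,yaw
def cur():
    s=manip.state(); M=rot(s['tool_rot']); return s['tool_pos'],np.degrees(np.arctan2(M[1,0],M[0,0])),s
E
python3 - <<'E'
from h import *
p,y,s=cur(); print(p,y)
a=np.radians(77.4); t=C+.07*np.array([np.cos(a),np.sin(a)])+.0425*np.array([-np.sin(a),np.cos(a)])
print('target',t)
print(sim(p,y,[[0,0,-2.55,.0285,-.0065,0,0]]*20))
E
python3 -m creep '[[0,0,0,0,0,0,0],[0,0,0,0,0,0,0]]'
```

```text
[ 0.27673686 -0.56031178  0.19471804] 26.282353531212756
target [ 0.51729356 -0.04841474]
(array([ 0.5303739 , -0.05480107,  0.19471804]), np.float64(77.2823535312127))
time: 0.62
tool_pos: [0.2768, -0.5604, 0.1948]
tool_rot: [0.0, 0.974, 0.227, 0.0]
contact_force: [0.3, 0.2, 0.6]
gripper_width: 0.748
```

```bash
python3 -m creep '[[0,0,-2.5,0.0285,-0.0065,0,0],[0,0,-2.5,0.0285,-0.0065,0,0],[0,0,-2.5,0.0285,-0.0065,0,0],[0,0,-2.5,0.0285,-0.0065,0,0],[0,0,-2.5,0.0285,-0.0065,0,0],[0,0,-2.5,0.0285,-0.0065,0,0],[0,0,-2.5,0.0285,-0.0065,0,0],[0,0,-2.5,0.0285,-0.0065,0,0],[0,0,-2.5,0.0285,-0.0065,0,0],[0,0,-2.5,0.0285,-0.0065,0,0],[0,0,-2.5,0.0285,-0.0065,0,0],[0,0,-2.5,0.0285,-0.0065,0,0],[0,0,-2.5,0.0285,-0.0065,0,0],[0,0,-2.5,0.0285,-0.0065,0,0],[0,0,-2.5,0.0285,-0.0065,0,0],[0,0,-2.5,0.0285,-0.0065,0,0],[0,0,-2.5,0.0285,-0.0065,0,0]]'
python3 - <<'E'
from h import *
p,y,s=cur(); print(p,y,s['joint_pos'])
f=manip.grab_frame('wrist');cv2.imwrite('pics/w1.png',f)
E
```

```text
time: 2.03
tool_pos: [0.5263, -0.1421, 0.195]
tool_rot: [0.0, 0.825, 0.566, 0.0]
contact_force: [0.0, -0.4, -0.0]
gripper_width: 0.0
[ 0.52630296 -0.14207886  0.19499865] 68.90970545059959 [-4.00250336e-01 -1.39135098e-01  1.79851424e+00  7.60412460e-05
  1.48170624e+00 -3.21619875e-02]
```

View pics/w1.png

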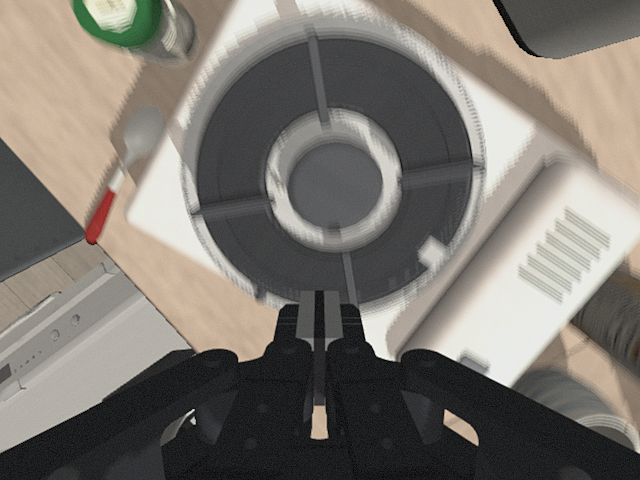

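The wrist view shows the support's disc with the notch at (430,252), the lug end at (262,292) and arm ends at (312,38), (478,168), (195,212) and (350,300). I'll let the arm settle and measure from this view.

```bash
python3 -m creep '[[0,0,0,0,0,0,0],[0,0,0,0,0,0,0],[0,0,0,0,0,0,0]]'
python3 - <<'E'
from h import *
from scipy.optimize import least_squares
p,y,s=cur(); print(p,y)
c=manip.get_calibration('wrist'); f=manip.grab_frame('wrist')
np.save('w2c.npy',c,allow_pickle=True)
cv2.imwrite('pics/w2.png',f)
cv2.imwrite('pics/w2c.png',cv2.resize(f[20:310,170:500],None,fx=2,fy=2,interpolation=cv2.INTER_CUBIC))
g=cv2.cvtColor(f,cv2.COLOR_BGR2GRAY)
m=np.zeros_like(g); m[20:285,180:500]=(g[20:285,180:500]<95)*255
E
```

```text
time: 2.33
tool_pos: [0.5259, -0.1441, 0.1949]
tool_rot: [0.0, 0.825, 0.565, -0.0]
contact_force: [0.4, 0.8, -1.3]
gripper_width: 0.001
[ 0.5258702  -0.1441366   0.19488526] 68.73715794067931
```

View pics/w2c.png

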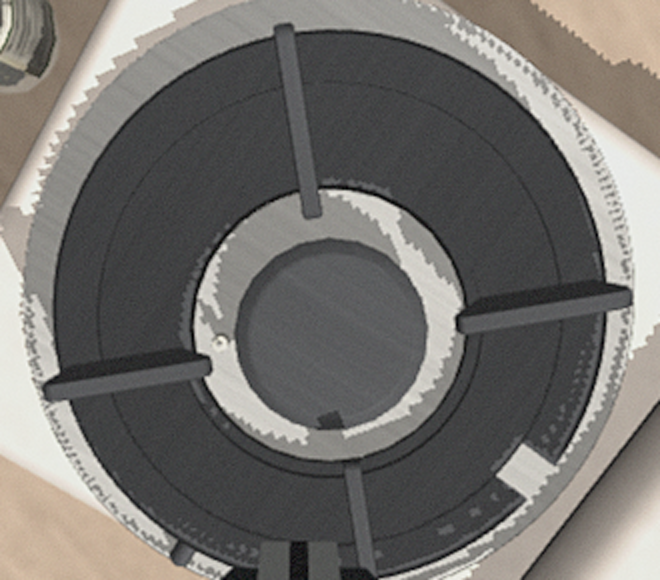

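```bash
python3 - <<'E'
from h import *
from scipy.optimize import least_squares
c=np.load('w2c.npy',allow_pickle=True).item()
U=lambda x,y,z:unproj(c,170+x/2,20+y/2,z)[:2]
pts=[(330,29),(54,300),(604,250),(130,115),(520,100),(230,48),(56,350)]
W=np.array([U(*q,.075) for q in pts])
s=least_squares(lambda p:np.hypot(*(W-p[:2]).T)-p[2],[.54,-.126,.098]).x; print(s,s[:2])
cap=[(331,239),(237,335),(426,335),(331,430)]
print('cap',np.mean([U(*q,.0925) for q in cap],0))
o=s[:2]
def ang(q,z,o=o): d=U(*q,z)-o; return np.hypot(*d)*1e3,np.degrees(np.arctan2(d[1],d[0]))
print('notch',[ang(q,.075) for q in((523,443),(498,480),(556,465),(530,498),(510.5,461.5))])
print('lug',ang((182,553),.070))
print('arms out',[ang(q,.107) for q in((284,26),(52,388),(628,290))])
print('arms in',[ang(q,.107) for q in((313,214),(206,362),(462,318))])
E
```

```text
[ 0.54657398 -0.12639432  0.0978098 ] [ 0.54657398 -0.12639432]
cap [ 0.54640427 -0.12540934]
notch [(np.float64(82.09461291368895), np.float64(-51.56775318610481)), (np.float64(83.8306966032015), np.float64(-62.93435528536747)), (np.float64(97.4275702621877), np.float64(-52.076249298442995)), (np.float64(97.86782856308272), np.float64(-61.21320537335896)), (np.float64(82.54945574273842), np.float64(-57.27506126181164))]
lug (np.float64(103.91795368127657), np.float64(-144.25535461293754))
arms out [(np.float64(94.1330693862089), np.float64(78.23611417137232)), (np.float64(91.68546630040095), np.float64(167.1820832553237)), (np.float64(92.86279841960008), np.float64(-10.33927298846416))]
arms in [(np.float64(41.18757587799045), np.float64(78.52315039424347)), (np.float64(41.233453573645), np.float64(165.74397195554877)), (np.float64(40.92615693903837), np.float64(-8.669188177079826))]
```

```bash
sed -i 's/^C=.*/C=np.array([.5462,-.1262])/' h.py; cat >> h.py <<'E'
def go(t,yaw):
    "total shift in current tool axes to reach xyz t; turn"
    p,y,s=cur(); a=np.radians(y); d=np.array(t[:2])-p[:2]
    print('pos',p.round(4),'yaw',round(y,2),'shift x %.4f y %.4f z %.4f turn %.2f'%(d@[np.cos(a),np.sin(a)],d@[np.sin(a),-np.cos(a)],p[2]-t[2],-(yaw-y)))
def at(th,r,off):
    a=np.radians(th); return C+r*np.array([np.cos(a),np.sin(a)])+off*np.array([-np.sin(a),np.cos(a)])
E
python3 - <<'E'
from h import *
t=at(78,.07,.0375); print(t); go([*t,.086],78)
E
```

```text
[ 0.52407328 -0.04993298]
pos [ 0.5258 -0.1444  0.1949] yaw 68.7 shift x 0.0874 y -0.0359 z 0.1089 turn -9.30
```

```bash
python3 -m creep '[[0,0,0,0.0218,-0.009,0,0],[0,0,0,0.0218,-0.009,0,0],[0,0,0,0.0218,-0.009,0,0],[0,0,0,0.022,-0.009,0,0],[0,0,-4.6,0,0,0,0],[0,0,-4.7,0,0,0,0],[0,0,0,0,0,0,0],[0,0,0,0,0,0,0]]'
python3 - <<'E'
from h import *
t=at(78,.07,.0375); go([*t,.086],78)
f=manip.grab_frame('wrist');cv2.imwrite('pics/w3.png',f)
E
```

```text
time: 3.05
tool_pos: [0.524, -0.0498, 0.1948]
tool_rot: [0.0, 0.778, 0.629, -0.0]
contact_force: [-0.0, 0.2, -0.3]
gripper_width: 0.001
pos [ 0.524  -0.0498  0.1948] yaw 77.88 shift x -0.0001 y 0.0001 z 0.1088 turn -0.12
```

View pics/w3.png

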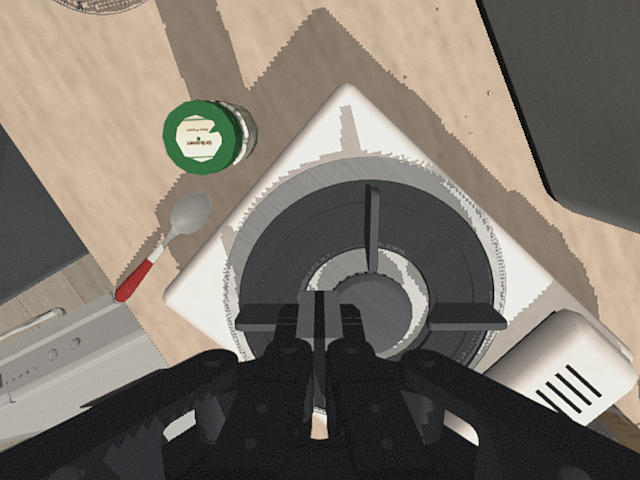

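The arm to push runs from (372,190) to (372,270), parallel to the tool's x. The shut fingers are at (320,300) on its anticlockwise side, and the jar at (205,137) is well clear. Next I descend.

```bash
python3 -m creep '[[0,0,0,0,0,0.027,0],[0,0,0,0,0,0.027,0],[0,0,0,0,0,0.027,0],[0,0,0,0,0,0.014,0],[0,0,0,0,0,0.013,0],[0,0,0,0,0,0,0],[0,0,0,0,0,0,0]]'
python3 - <<'E'
from h import *
go([*at(78,.07,.0175),.086],78)
E
```

```text
time: 3.68
tool_pos: [0.5239, -0.0493, 0.0866]
tool_rot: [-0.0, 0.777, 0.629, -0.0]
contact_force: [0.5, -0.1, 0.8]
gripper_width: -0.003
pos [ 0.5239 -0.0493  0.0866] yaw 78.01 shift x -0.0006 y 0.0203 z 0.0006 turn 0.01
```

```bash
python3 -m creep '[[0,0,0,0,0.005,0,0],[0,0,0,0,0.005,0,0],[0,0,0,0,0.004,0,0],[0,0,0,0,0.003,0,0],[0,0,0,0,0.003,0,0],[0,0,0,0,0,0,0]]'
python3 - <<'E'
from h import *
go([*at(78,.07,.0175),.086],78)
f=manip.grab_frame('top');cv2.imwrite('pics/t2.png',cv2.resize(f[140:330,230:450],None,fx=3.15,fy=3.15,interpolation=cv2.INTER_CUBIC))
E
```

```text
time: 4.18
tool_pos: [0.5444, -0.0533, 0.0872]
tool_rot: [0.0, 0.777, 0.63, 0.0]
contact_force: [0.3, -1.4, 0.3]
gripper_width: 0.004
pos [ 0.5444 -0.0533  0.0872] yaw 78.08 shift x -0.0010 y -0.0006 z 0.0012 turn 0.08
```

View pics/t2.png

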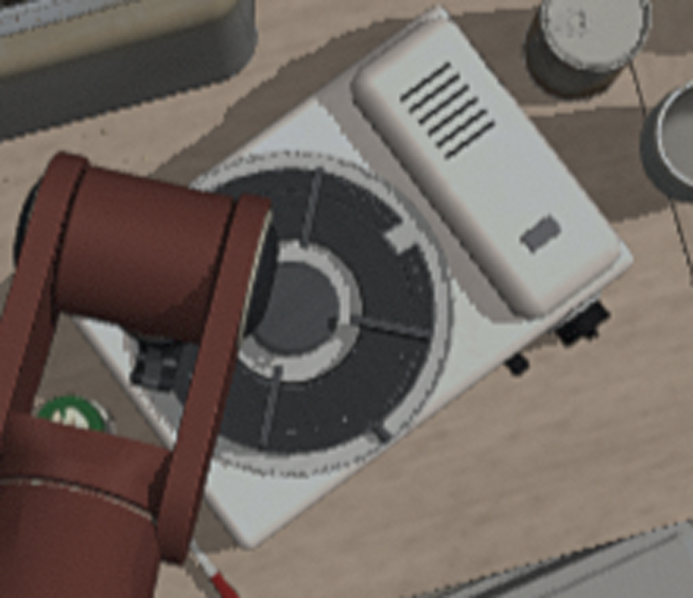

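The top crop shows the notch still at (400,238). The finger is almost at the arm, so I start the arc.

```bash
python3 -m creep '[[0,0,4,0.001,0.0049,0,0],[0,0,4,0.001,0.0049,0,0],[0,0,4,0.001,0.0049,0,0],[0,0,4,0.001,0.0049,0,0],[0,0,4,0.001,0.0049,0,0],[0,0,4,0.001,0.0049,0,0],[0,0,4,0.001,0.0049,0,0],[0,0,4,0.001,0.0049,0,0],[0,0,4,0.001,0.0049,0,0],[0,0,4,0.001,0.0049,0,0],[0,0,0,0,0,0,0]]'
python3 - <<'E'
from h import *
go([*at(38,.07,.0175),.086],38)
f=manip.grab_frame('top');cv2.imwrite('pics/t3.png',cv2.resize(f[140:330,230:450],None,fx=3.15,fy=3.15,interpolation=cv2.INTER_CUBIC))
E
```

```text
time: 5.15
tool_pos: [0.5905, -0.0689, 0.0868]
tool_rot: [0.0, 0.945, 0.326, 0.0]
contact_force: [-0.0, 0.6, 0.4]
gripper_width: 0.002
pos [ 0.5905 -0.0689  0.0868] yaw 38.01 shift x -0.0002 y 0.0004 z 0.0008 turn 0.01
```

View pics/t3.png

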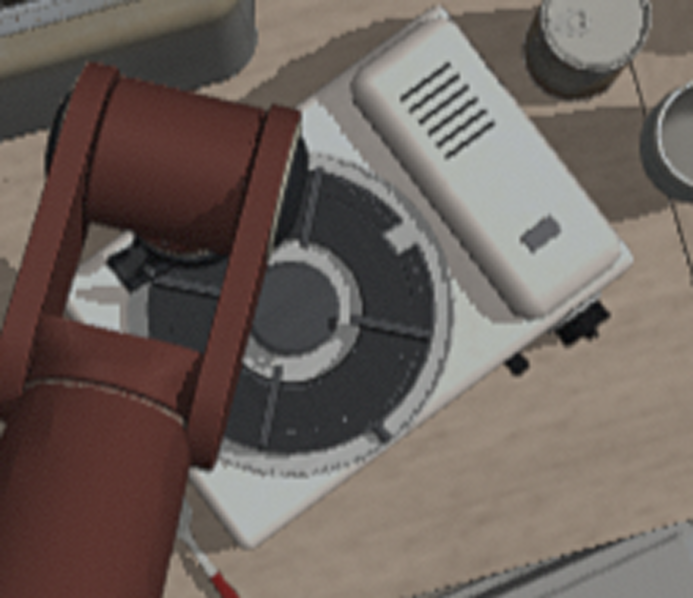

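```bash
python3 - <<'E'
from h import *
c=manip.get_calibration('top')
q=lambda P:(proj(c,P)-[230,140])*3.15
p,y,s=cur()
print('tcp',q(p),'centre',q([*C,.06]),'arm78 out',q([*at(78,.091,0),.107]),'arm78 in',q([*at(78,.042,0),.107]),'start tcp',q([*at(78,.07,.0175),.086]))
f=manip.grab_frame('wrist');cv2.imwrite('pics/w4.png',f)
f=manip.grab_frame('scene');cv2.imwrite('pics/s4.png',f)
E
```

```text
tcp [204.0304977  239.82095394] centre [289.55607185 307.52733712] arm78 out [155.43106089 273.57460805] arm78 in [227.51274922 288.45707731] start tcp [182.61011903 308.41762624]
```

View pics/w4.png

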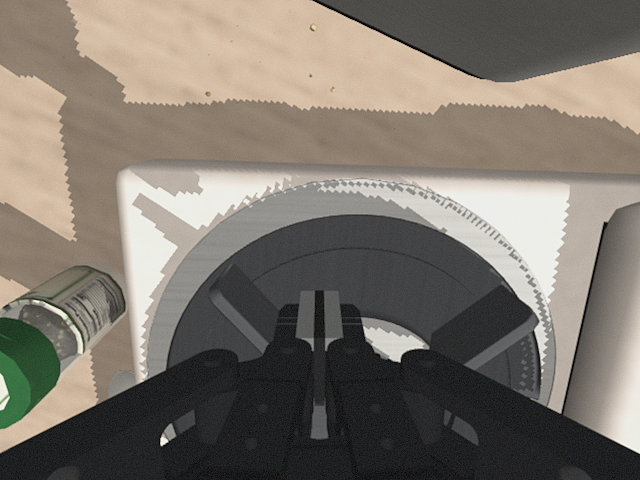

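View pics/s4.png

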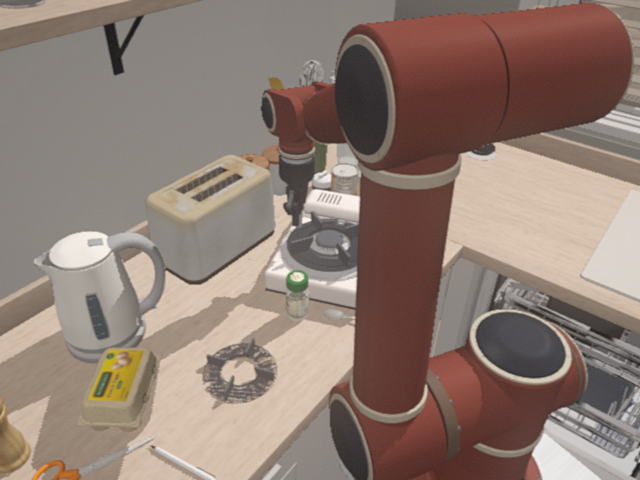

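```bash
python3 - <<'E'
from h import *
p,y,s=cur(); print(s['time'],s['contact_force'],s['gripper_width'])
for n in('scene','wrist','top'):
    c=manip.get_calibration(n); print(n,proj(c,p),[proj(c,[*at(th,.091,0),.107]).round(0).tolist() for th in(78,-12,-102,168,38)], 'notch',proj(c,[*at(-57,.09,0),.073]))
f=cv2.imread('pics/s4.png');cv2.imwrite('pics/s4c.png',cv2.resize(f[150:310,250:400],None,fx=3.7,fy=3.7,interpolation=cv2.INTER_CUBIC))
E
```

```text
5.3 [0.35424551 0.77995588 0.22378708] 0.0045296234335473464
scene [297.30557878 238.77013803] [[292.0, 242.0], [312.0, 211.0], [364.0, 223.0], [348.0, 255.0], [291.0, 225.0]] notch [340.69183857 222.73762908]
wrist [317.66645999 280.74631994] [[219.0, 300.0], [532.0, 326.0], [473.0, 560.0], [213.0, 542.0], [365.0, 250.0]] notch [521.39164554 408.394256  ]
top [294.66541174 216.27657748] [[279.0, 227.0], [331.0, 193.0], [365.0, 244.0], [313.0, 278.0], [295.0, 202.0]] notch [356.89140591 214.22017058]
```

View pics/s4c.png

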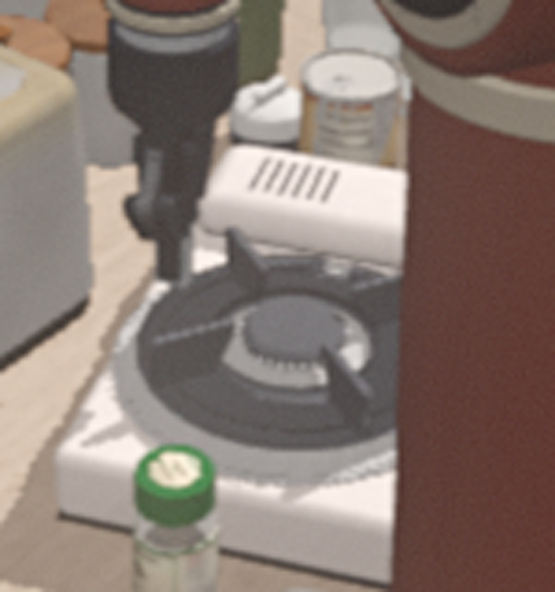

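The pictures disagree with the text. The fingertip shows at scene (296,226), but the TCP projects to (297,239). The finger passed over the arm without touching it, and the notch has not moved. I'll measure where the tip really is.

```bash
python3 - <<'E'
from h import *
p,y,s=cur(); M=rot(s['tool_rot'])
for n in('scene','wrist','top'):
    c=manip.get_calibration(n)
    for dz in(0,-.01,-.02,-.03,-.04):
        print(n,dz,[proj(c,p+M@np.array([x,yy,dz])).round(0).tolist() for x,yy in((.011,-.014),(.011,.014),(-.011,-.014),(-.011,.014),(0,0))])
f=cv2.imread('pics/w4.png');cv2.imwrite('pics/w4c.png',cv2.resize(f[230:400,230:420],None,fx=3.5,fy=3.5,interpolation=cv2.INTER_CUBIC))
E
```

```text
scene 0 [[291.0, 242.0], [294.0, 234.0], [300.0, 243.0], [304.0, 236.0], [297.0, 239.0]]
scene -0.01 [[291.0, 238.0], [294.0, 231.0], [300.0, 240.0], [304.0, 233.0], [297.0, 235.0]]
scene -0.02 [[291.0, 234.0], [294.0, 227.0], [300.0, 236.0], [304.0, 229.0], [297.0, 232.0]]
scene -0.03 [[291.0, 231.0], [294.0, 224.0], [300.0, 233.0], [304.0, 225.0], [297.0, 228.0]]
scene -0.04 [[291.0, 227.0], [294.0, 220.0], [300.0, 229.0], [304.0, 222.0], [297.0, 225.0]]
wrist 0 [[286.0, 258.0], [349.0, 258.0], [287.0, 303.0], [348.0, 303.0], [318.0, 281.0]]
wrist -0.01 [[284.0, 265.0], [351.0, 265.0], [285.0, 313.0], [350.0, 313.0], [318.0, 289.0]]
wrist -0.02 [[282.0, 274.0], [353.0, 274.0], [284.0, 324.0], [351.0, 324.0], [317.0, 299.0]]
wrist -0.03 [[280.0, 283.0], [355.0, 283.0], [281.0, 336.0], [353.0, 336.0], [317.0, 310.0]]
wrist -0.04 [[277.0, 294.0], [357.0, 294.0], [279.0, 349.0], [355.0, 349.0], [317.0, 322.0]]
top 0 [[286.0, 216.0], [297.0, 208.0], [293.0, 224.0], [303.0, 216.0], [295.0, 216.0]]
top -0.01 [[286.0, 216.0], [296.0, 208.0], [292.0, 224.0], [303.0, 216.0], [294.0, 216.0]]
top -0.02 [[286.0, 215.0], [296.0, 207.0], [292.0, 223.0], [303.0, 215.0], [294.0, 215.0]]
top -0.03 [[285.0, 215.0], [296.0, 206.0], [292.0, 223.0], [303.0, 214.0], [294.0, 214.0]]
top -0.04 [[285.0, 214.0], [296.0, 206.0], [292.0, 222.0], [302.0, 214.0], [294.0, 214.0]]
```

View pics/w4c.png

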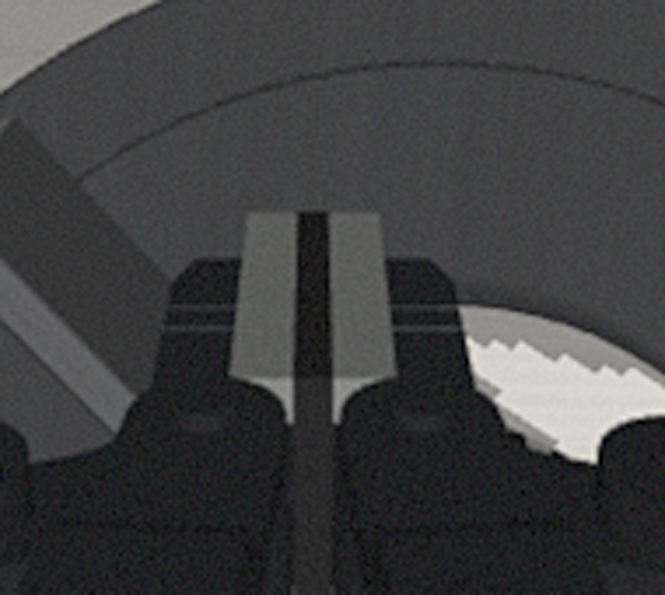

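The true tip lies about 35 mm behind the reported TCP, from both the wrist view (−37 mm) and the scene view (−33 mm). The tip pads are also narrow, about ±7 mm. The finger now stands free between arms −12° and 78°, so I lower it here and push the −12° arm clockwise.

```bash
python3 -m creep '[[0,0,0,0,0,0.008,0],[0,0,0,0,0,0.008,0],[0,0,0,0,0,0.008,0],[0,0,0,0,0,0.008,0],[0,0,0,0,0,0,0]]'
python3 - <<'E'
from h import *
go([*at(38,.07,.0175),.051],38)
for n in('scene','wrist'):
    f=manip.grab_frame(n)
    cv2.imwrite(f'pics/{n}5.png',f if n=='wrist' else cv2.resize(f[150:310,250:400],None,fx=3.7,fy=3.7,interpolation=cv2.INTER_CUBIC))
E
```

```text
time: 5.72
tool_pos: [0.588, -0.068, 0.0517]
tool_rot: [-0.001, 0.945, 0.326, -0.002]
contact_force: [-0.7, -0.2, -0.8]
gripper_width: -0.003
pos [ 0.588  -0.068   0.0517] yaw 38.1 shift x 0.0012 y 0.0026 z 0.0007 turn 0.10
```

View pics/scene5.png

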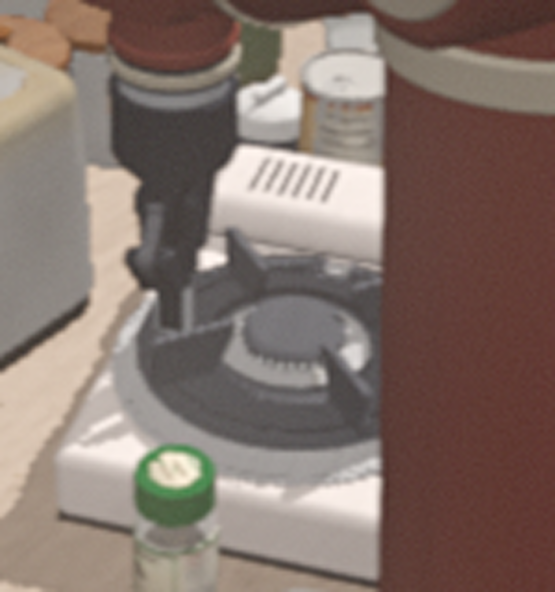

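View pics/wrist5.png

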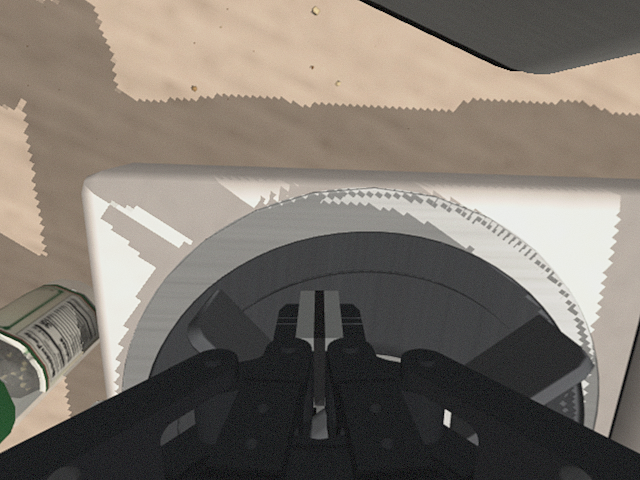

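In the scene crop the tip at (172,332) is now behind and below the top of the near arm, so it is down between the arms. The first 50° of arc brings it up to the next arm.

```bash
python3 -m creep '[[0,0,5,0.0015,0.0061,0,0],[0,0,5,0.0015,0.0061,0,0],[0,0,5,0.0015,0.0061,0,0],[0,0,5,0.0015,0.0061,0,0],[0,0,5,0.0015,0.0061,0,0],[0,0,5,0.0015,0.0061,0,0],[0,0,5,0.0015,0.0061,0,0],[0,0,5,0.0015,0.0061,0,0],[0,0,5,0.0015,0.0061,0,0],[0,0,5,0.0015,0.0061,0,0],[0,0,0,0,0,0,0]]'
python3 - <<'E'
from h import *
go([*at(-12,.07,.0175),.051],-12)
E
python3 -m creep '[[0,0,4,0.0012,0.0049,0,0],[0,0,4,0.0012,0.0049,0,0],[0,0,4,0.0012,0.0049,0,0],[0,0,4,0.0012,0.0049,0,0],[0,0,4,0.0012,0.0049,0,0],[0,0,0,0,0,0,0]]'
python3 - <<'E'
from h import *
go([*at(-32,.07,.0175),.051],-32)
f=manip.grab_frame('top');cv2.imwrite('pics/t6.png',cv2.resize(f[140:330,230:450],None,fx=3.15,fy=3.15,interpolation=cv2.INTER_CUBIC))
E
```

```text
time: 6.73
tool_pos: [0.6206, -0.1227, 0.0555]
tool_rot: [0.0, 0.994, -0.105, 0.001]
contact_force: [-0.2, 1.0, -0.2]
gripper_width: -0.004
pos [ 0.6206 -0.1227  0.0555] yaw -12.04 shift x -0.0021 y 0.0014 z 0.0045 turn -0.04
time: 7.23
tool_pos: [0.6175, -0.1469, 0.0553]
tool_rot: [0.0, 0.962, -0.275, 0.0]
contact_force: [-0.0, -0.8, -0.4]
gripper_width: 0.006
pos [ 0.6175 -0.1469  0.0553] yaw -31.88 shift x -0.0014 y 0.0027 z 0.0043 turn 0.12
```

View pics/t6.png

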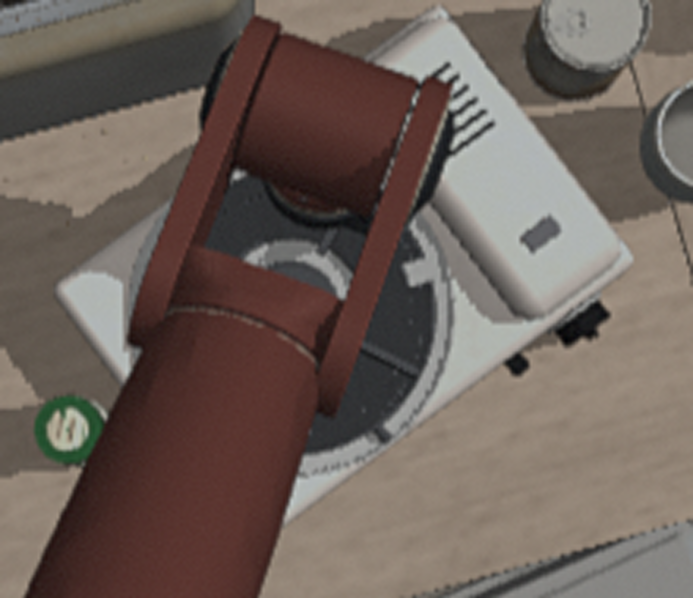

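The support is turning. In the crop the notch has moved to (417,271), about 16° so far. I continue the arc for 60°.

```bash
python3 -m creep '[[0,0,4,0.0012,0.0049,0,0],[0,0,4,0.0012,0.0049,0,0],[0,0,4,0.0012,0.0049,0,0],[0,0,4,0.0012,0.0049,0,0],[0,0,4,0.0012,0.0049,0,0],[0,0,4,0.0012,0.0049,0,0],[0,0,4,0.0012,0.0049,0,0],[0,0,4,0.0012,0.0049,0,0],[0,0,4,0.0012,0.0049,0,0],[0,0,4,0.0012,0.0049,0,0],[0,0,4,0.0012,0.0049,0,0],[0,0,4,0.0012,0.0049,0,0],[0,0,4,0.0012,0.0049,0,0],[0,0,4,0.0012,0.0049,0,0],[0,0,4,0.0012,0.0049,0,0],[0,0,0,0,0,0,0],[0,0,0,0,0,0,0]]'
python3 - <<'E'
from h import *
go([*at(-92,.07,.0175),.051],-92)
print(cur()[2]['joint_pos'])
f=manip.grab_frame('top');cv2.imwrite('pics/t7.png',cv2.resize(f[140:330,230:450],None,fx=3.15,fy=3.15,interpolation=cv2.INTER_CUBIC))
f=manip.grab_frame('wrist');cv2.imwrite('pics/w7.png',f)
E
```

```text
time: 8.7
tool_pos: [0.5652, -0.1963, 0.055]
tool_rot: [0.0, -0.697, 0.718, -0.0]
contact_force: [0.2, -0.1, 0.4]
gripper_width: -0.003
pos [ 0.5652 -0.1963  0.055 ] yaw -91.71 shift x 0.0006 y 0.0040 z 0.0040 turn 0.29
[-4.58698509e-01  1.15102718e-01  1.79013261e+00  1.73637739e-04
  1.23622461e+00  2.71260718e+00]
```

View pics/t7.png

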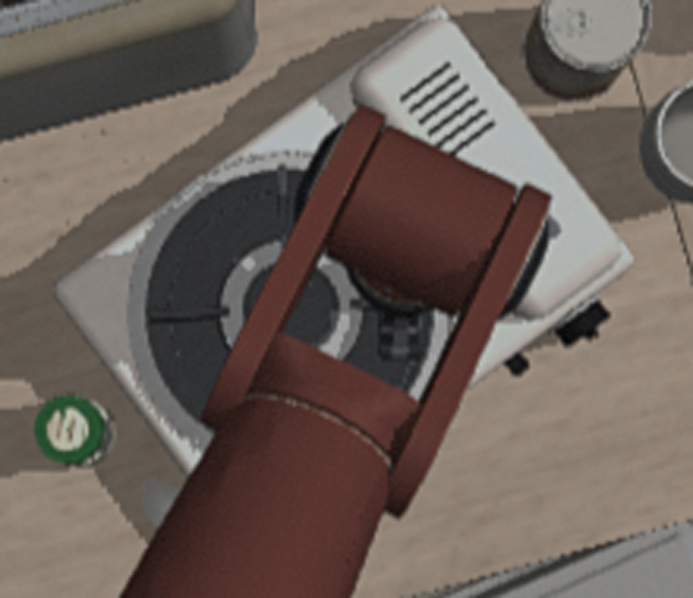

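View pics/w7.png

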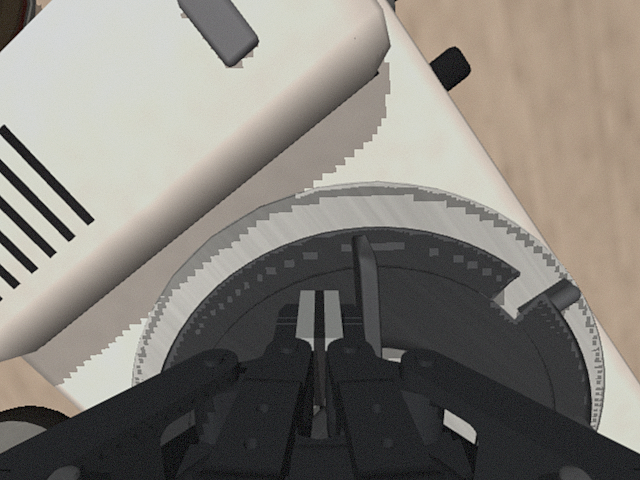

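The wrist view shows the arm end at (362,240) beside the finger, the notch at about (515,295) and the lug end at (572,290). The notch is a few degrees short, so I measure the remainder.

```bash
python3 - <<'E'
from h import *
c=manip.get_calibration('wrist'); np.save('w7c.npy',c,allow_pickle=True)
ct=manip.get_calibration('top')
def a(d): return round(np.hypot(*d)*1e3,1),round(np.degrees(np.arctan2(d[1],d[0])),2)
for x,y in((283,172),(150,320)): print('arm top',a(unproj(ct,230+x/3.15,140+y/3.15,.107)[:2]-C))
print('arm w',a(unproj(c,360,238,.107)[:2]-C))
print('predicted', 'lug end',proj(c,[*at(-144.2,.104,0),.07]),'notch in',[ (k,proj(c,[*at(k,.082,0),.075]).round(1).tolist(),proj(c,[*at(k,.098,0),.075]).round(1).tolist()) for k in(-125,-130,-135,-140)])
f=cv2.imread('pics/w7.png');cv2.imwrite('pics/w7c.png',cv2.resize(f[220:350,430:620],None,fx=4,fy=4,interpolation=cv2.INTER_CUBIC))
E
```

```text
arm top (np.float64(86.8), np.float64(2.56))
arm top (np.float64(93.4), np.float64(97.41))
arm w (np.float64(103.1), np.float64(-86.16))
predicted lug end [569.85398589 303.34011507] notch in [(-125, [486.3, 296.9], [512.1, 265.7]), (-130, [499.5, 306.3], [527.9, 277.5]), (-135, [511.3, 316.7], [542.1, 290.4]), (-140, [521.9, 328.0], [554.6, 304.3])]
```

View pics/w7c.png

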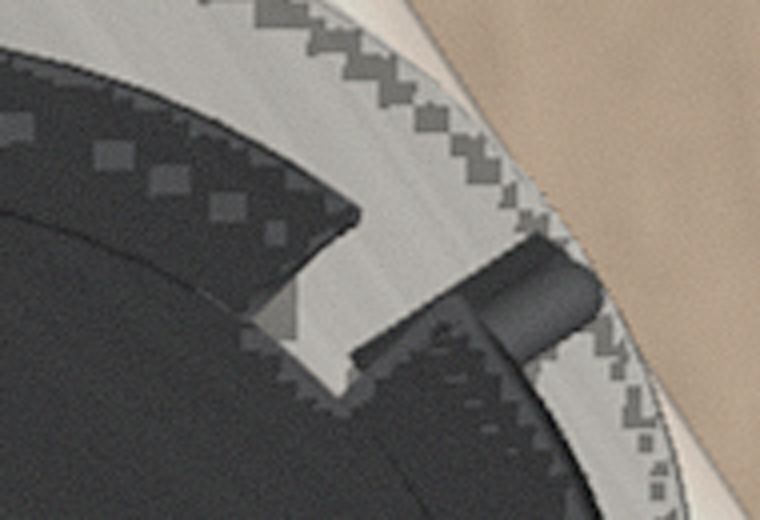

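```bash
python3 - <<'E'
from h import *
from scipy.optimize import least_squares
c=np.load('w7c.npy',allow_pickle=True).item()
U=lambda x,y,z:unproj(c,430+x/4,220+y/4,z)[:2]
def a(d): return round(np.hypot(*d)*1e3,1),round(np.degrees(np.arctan2(d[1],d[0])),2)
# disc edge pts (full px) for centre
E=[(360,212),(0,48),(170,108),(460,300),(540,400),(600,510)]
W=np.array([U(*q,.075) for q in E])
s=least_squares(lambda p:np.hypot(*(W-p).T)-.098,C).x; print(s,np.hypot(*(W-s).T))
for o in(C,s):
    print('inner',a(U(250,315,.075)-o),a(U(343,408,.075)-o),'outer',a(U(360,212,.075)-o),a(U(460,298,.075)-o))
    print('lug base edge z.06',a(U(355,360,.06)-o),a(U(540,238,.06)-o),'end',a(U(600,290,.068)-o),'right',a(U(600,305,.066)-o),a(U(525,365,.066)-o),'topc',a(U(575,280,.07)-o))
E
```

```text
[ 0.54621558 -0.1257009 ] [0.09786477 0.09842363 0.09762188 0.097918   0.09800173 0.09821792]
inner (np.float64(82.8), np.float64(-126.81)) (np.float64(81.8), np.float64(-137.23)) outer (np.float64(97.5), np.float64(-127.72)) (np.float64(97.7), np.float64(-136.32))
lug base edge z.06 (np.float64(86.7), np.float64(-141.91)) (np.float64(110.1), np.float64(-142.2)) end (np.float64(110.2), np.float64(-144.04)) right (np.float64(110.0), np.float64(-145.63)) (np.float64(100.3), np.float64(-146.54)) topc (np.float64(108.3), np.float64(-141.87))
inner (np.float64(83.2), np.float64(-126.61)) (np.float64(82.1), np.float64(-136.98)) outer (np.float64(97.9), np.float64(-127.55)) (np.float64(98.1), np.float64(-136.11))
lug base edge z.06 (np.float64(87.0), np.float64(-141.66)) (np.float64(110.4), np.float64(-142.0)) end (np.float64(110.5), np.float64(-143.83)) right (np.float64(110.3), np.float64(-145.42)) (np.float64(100.5), np.float64(-146.31)) topc (np.float64(108.6), np.float64(-141.67))
```

The centre fits well. The notch is at −131.9° and the lug at −144.1°, so 12° remain.

```bash
python3 -m creep '[[0,0,3,0.0009,0.0037,0,0],[0,0,3,0.0009,0.0037,0,0],[0,0,3,0.0009,0.0037,0,0],[0,0,3,0.0009,0.0037,0,0],[0,0,0,0,0,0,0],[0,0,0,0,0,0,0]]'
python3 - <<'E'
from h import *
p,y,s=cur();print(p,y,s['joint_pos'][5])
c=manip.get_calibration('wrist'); np.save('w8c.npy',c,allow_pickle=True)
f=manip.grab_frame('wrist');cv2.imwrite('pics/w8.png',f)
cv2.imwrite('pics/w8c.png',cv2.resize(f[180:340,410:600],None,fx=4,fy=3.75,interpolation=cv2.INTER_CUBIC))
E
```

```text
time: 9.3
tool_pos: [0.5502, -0.1983, 0.0548]
tool_rot: [0.0, -0.617, 0.787, 0.0]
contact_force: [0.6, -0.3, -0.5]
gripper_width: 0.002
[ 0.55017373 -0.1983231   0.05482052] -103.76941925085889 2.908576390791407
```

View pics/w8c.png

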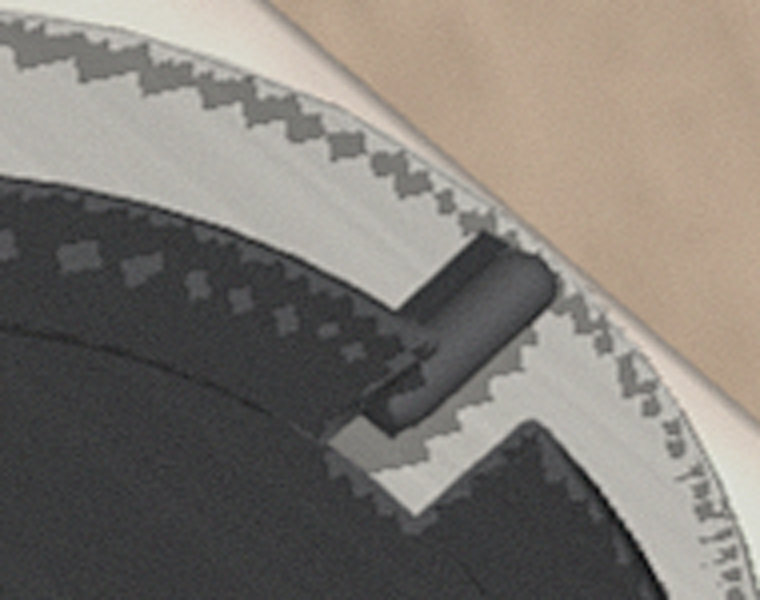

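```bash
python3 - <<'E'
from h import *
c=np.load('w8c.npy',allow_pickle=True).item()
U=lambda x,y,z:unproj(c,410+x/4,180+y/3.75,z)[:2]
def a(d): return round(np.hypot(*d)*1e3,1),round(np.degrees(np.arctan2(d[1],d[0])),2)
o=C
for z in(.075,.071):
  print('inner',a(U(325,440,z)-o),a(U(415,517,z)-o),'outer',a(U(430,350,z)-o),a(U(530,422,z)-o))
print('lug base L',a(U(400,312,.06)-o),a(U(487,233,.06)-o),'topend',a(U(525,255,.07)-o),a(U(540,280,.069)-o),'in',a(U(395,410,.07)-o), 'lug R base',a(U(395,436,.06)-o))
E
```

```text
inner (np.float64(82.6), np.float64(-138.71)) (np.float64(82.1), np.float64(-148.29)) outer (np.float64(96.4), np.float64(-139.72)) (np.float64(97.3), np.float64(-147.93))
inner (np.float64(82.2), np.float64(-140.43)) (np.float64(82.1), np.float64(-150.29)) outer (np.float64(96.4), np.float64(-141.21)) (np.float64(97.7), np.float64(-149.6))
lug base L (np.float64(97.8), np.float64(-141.8)) (np.float64(110.3), np.float64(-142.07)) topend (np.float64(110.0), np.float64(-141.47)) (np.float64(109.1), np.float64(-143.52)) in (np.float64(89.2), np.float64(-142.99)) lug R base (np.float64(87.1), np.float64(-148.81))
```

The notch is now at −143.6° against the lug at −144.1°, well inside the ±2.5° of play. I back off, rise and open the jaws, then stand over the axis so each finger presses one of two opposite arms.

```bash
python3 -m creep '[[0,0,0,0,-0.004,0,0],[0,0,0,0,-0.006,0,0],[0,0,0,0,0,-0.015,0],[0,0,0,0,0,-0.02,0],[0,0,0,0,0,-0.02,0],[0,0,-5.2,0,0,-0.01,0.5],[0,0,0,0,0,0,1],[0,0,0,0,0,0,1]]'
python3 - <<'E'
from h import *
go([*C,.12],-98.6)
E
```

```text
time: 10.02
tool_pos: [0.5606, -0.2012, 0.1204]
tool_rot: [0.0, -0.651, 0.759, -0.001]
contact_force: [0.4, -0.8, -1.2]
gripper_width: 0.418
pos [ 0.5606 -0.2012  0.1204] yaw -98.79 shift x -0.0719 y 0.0257 z 0.0004 turn -0.19
```

```bash
python3 -m creep '[[0,0,0,-0.018,0.0064,0,1],[0,0,0,-0.018,0.0064,0,1],[0,0,0,-0.018,0.0064,0,1],[0,0,0,-0.018,0.0064,0,1],[0,0,0,0,0,0,1],[0,0,0,0,0,0,1]]'
python3 - <<'E'
from h import *
go([*C,.12],-98.6)
p,y,s=cur(); M=rot(s['tool_rot']); print(s['gripper_width'],s['joint_pos'][5])
c=manip.get_calibration('wrist')
f=manip.grab_frame('wrist');cv2.imwrite('pics/w9.png',f)
for dz in(0,-.02,-.035,-.05): print(dz,[proj(c,p+M@np.array([.011,k,dz])).round(0).tolist() for k in(-.0425,.0425)])
print('armtops',[(th,[proj(c,[*at(th,r,0),.107]).round(0).tolist() for r in(.042,.091)]) for th in(-98.6,171.4,-8.6)])
f=manip.grab_frame('scene')
cs=manip.get_calibration('scene'); print([proj(cs,p+M@np.array([0,k,-.045])).round(0).tolist() for k in(-.05,.05)])
cv2.imwrite('pics/s9.png',cv2.resize(f[150:310,250:400],None,fx=3.7,fy=3.7,interpolation=cv2.INTER_CUBIC))
E
```

```text
time: 10.52
tool_pos: [0.5446, -0.125, 0.1182]
tool_rot: [-0.001, -0.652, 0.759, 0.001]
contact_force: [-0.3, -0.6, -0.4]
gripper_width: 1.001
pos [ 0.5446 -0.125   0.1182] yaw -98.68 shift x 0.0009 y -0.0017 z -0.0018 turn -0.08
1.001248387447315 2.934542578322851
0 [[226.0, 253.0], [418.0, 253.0]]
-0.02 [[216.0, 269.0], [430.0, 269.0]]
-0.035 [[206.0, 283.0], [440.0, 283.0]]
-0.05 [[195.0, 300.0], [452.0, 300.0]]
armtops [(-98.6, [[318.0, 178.0], [318.0, 60.0]]), (171.4, [[407.0, 266.0], [510.0, 266.0]]), (-8.6, [[230.0, 266.0], [127.0, 267.0]])]
[[319.0, 201.0], [342.0, 224.0]]
```

View pics/w9.png

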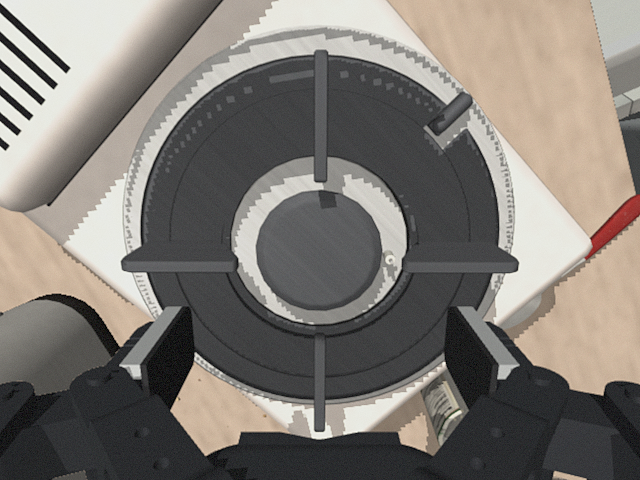

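View pics/s9.png

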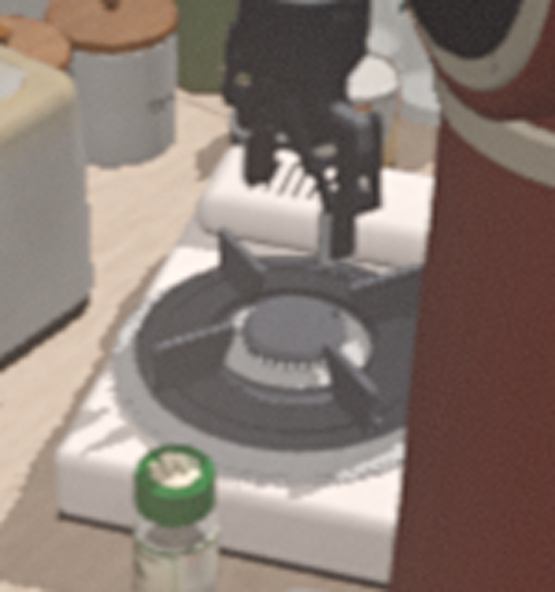

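The wrist view shows the lug at (448,115) lying inside the notch. The open pads at (190,307) and (447,307) are level with the opposite arms at (120–238,262) and (405–518,262). From the pads' spread, the open tips are about 51 mm behind the TCP, so contact should come near TCP z = 0.056. I descend to just above that.

```bash
python3 -m creep '[[0,0,0,0.001,-0.0015,0.01,1],[0,0,0,0,0,0.015,1],[0,0,0,0,0,0.015,1],[0,0,0,0,0,0.01,1],[0,0,0,0,0,0.004,1],[0,0,0,0,0,0,1],[0,0,0,0,0,0,1]]'
python3 - <<'E'
from h import *
go([*C,.056],-98.6)
f=manip.grab_frame('wrist');cv2.imwrite('pics/w10.png',f)
f=manip.grab_frame('scene');cv2.imwrite('pics/s10.png',cv2.resize(f[150:310,250:400],None,fx=3.7,fy=3.7,interpolation=cv2.INTER_CUBIC))
E
```

```text
time: 11.2
tool_pos: [0.5468, -0.1274, 0.0658]
tool_rot: [-0.0, -0.651, 0.759, 0.0]
contact_force: [0.3, 0.5, -0.3]
gripper_width: 1.005
pos [ 0.5468 -0.1274  0.0658] yaw -98.74 shift x -0.0011 y 0.0008 z 0.0098 turn -0.14
```

View pics/w10.png

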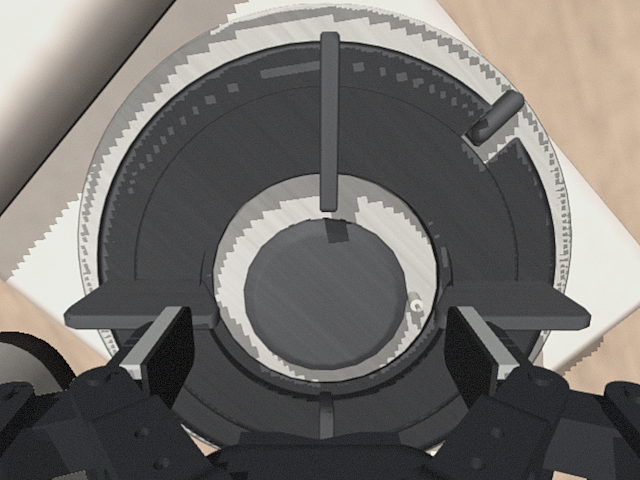

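View pics/s10.png

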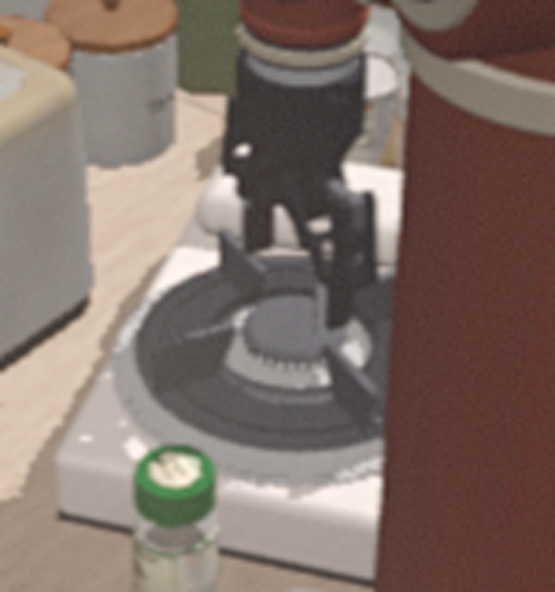

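```bash
python3 - <<'E'
from h import *
f=cv2.imread('pics/w10.png');cv2.imwrite('pics/w10c.png',cv2.resize(f[70:220,410:600],None,fx=4,fy=4,interpolation=cv2.INTER_CUBIC))
c=manip.get_calibration('wrist'); np.save('w10c.npy',c,allow_pickle=True)
q=lambda P:(4*(proj(c,P)-[410,70])).round(0).tolist()
A=-144.1
print('lug top c',[q([*at(A,r,0),.07]) for r in(.086,.111)],'L',[q([*at(A,r,-.004),.06]) for r in(.098,.111)],'R',[q([*at(A,r,.004),.06]) for r in(.098,.111)])
print('notch c',[(n,[q([*at(n,r,k),.075]) for r in(.082,.0977) for k in(-.008,.008)]) for n in(-143,-144.1)])
E
```

```text
lug top c [[271.0, 287.0], [471.0, 104.0]] L [[350.0, 228.0], [449.0, 137.0]] R [[303.0, 171.0], [402.0, 79.0]]
notch c [(-143, [[299.0, 365.0], [194.0, 249.0], [424.0, 249.0], [319.0, 128.0]]), (-144.1, [[308.0, 378.0], [206.0, 260.0], [435.0, 264.0], [333.0, 142.0]])]
```

View pics/w10c.png

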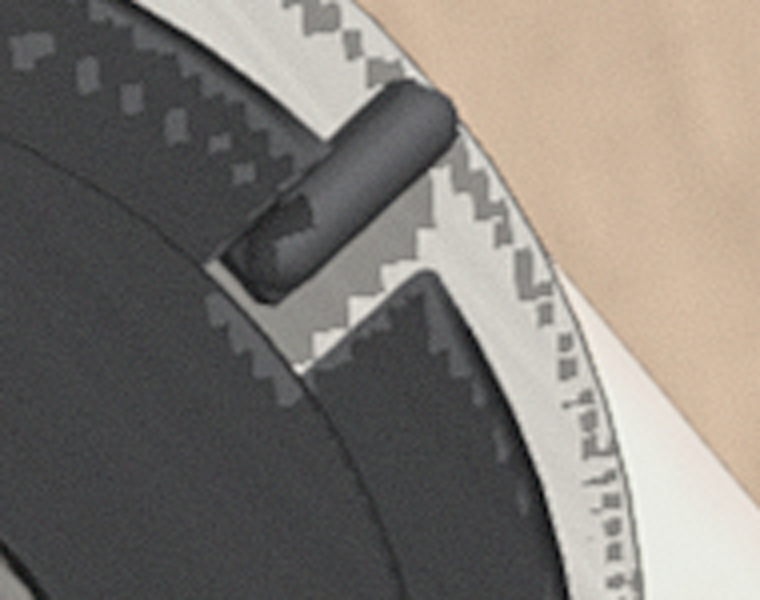

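The notch's corners fit −143.9° and the lug −143.6°, so they are aligned. Now I press in small steps.

```bash
python3 -m creep '[[0,0,0,-0.0005,0.0004,0.003,1],[0,0,0,0,0,0.003,1],[0,0,0,0,0,0.002,1],[0,0,0,0,0,0.002,1],[0,0,0,0,0,0,1]]';python3 -m creep '[[0,0,0,0,0,0.002,1],[0,0,0,0,0,0,1]]';python3 -m creep '[[0,0,0,0,0,0.002,1],[0,0,0,0,0,0,1]]'
```

```text
time: 11.72
tool_pos: [0.5464, -0.1265, 0.0558]
tool_rot: [0.0, -0.651, 0.759, -0.0]
contact_force: [0.1, 0.4, 0.2]
gripper_width: 0.997
time: 11.88
tool_pos: [0.5465, -0.1265, 0.0539]
tool_rot: [0.0, -0.651, 0.759, -0.0]
contact_force: [-1.3, 1.7, 2.7]
gripper_width: 0.998
time: 12.05
tool_pos: [0.5465, -0.1265, 0.0518]
tool_rot: [0.0, -0.651, 0.759, -0.0]
contact_force: [-0.7, 0.5, 2.7]
gripper_width: 1.001
```

Contact came near TCP z ≈ 0.055 at about 3 N, which matches the collar. I keep going.

```bash
for i in 1; do python3 -m creep '[[0,0,0,0,0,0.001,1],[0,0,0,0,0,0.001,1],[0,0,0,0,0,0,1]]'; python3 -m creep '[[0,0,0,0,0,0.001,1],[0,0,0,0,0,0.001,1],[0,0,0,0,0,0,1]]';python3 -m creep '[[0,0,0,0,0,0.001,1],[0,0,0,0,0,0,1]]'; done; python3 - <<'E'
from h import *
f=manip.grab_frame('wrist');cv2.imwrite('pics/w11.png',f)
E
```

```text
time: 12.3
tool_pos: [0.5465, -0.1265, 0.0498]
tool_rot: [0.0, -0.651, 0.759, -0.0]
contact_force: [-0.9, 0.5, 3.0]
gripper_width: 0.999
time: 12.55
tool_pos: [0.5468, -0.1269, 0.0485]
tool_rot: [0.0, -0.651, 0.759, -0.001]
contact_force: [-1.7, 0.4, 6.1]
gripper_width: 0.999
time: 12.72
tool_pos: [0.5469, -0.127, 0.0482]
tool_rot: [-0.0, -0.651, 0.759, -0.001]
contact_force: [-3.3, 1.2, 9.1]
gripper_width: 0.997
```

View pics/w11.png

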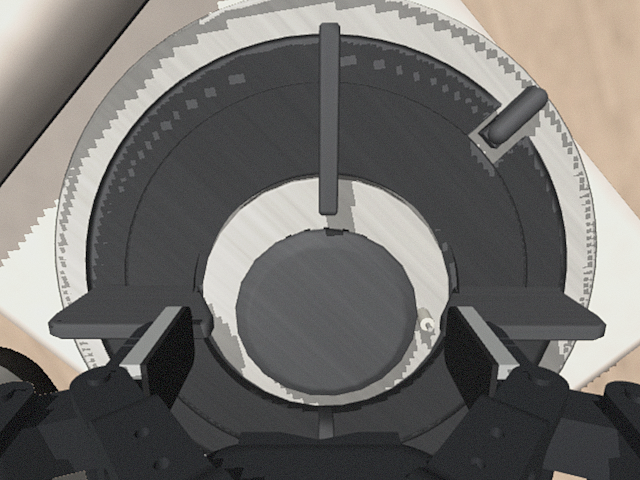

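The lug now stands up through the notch at (515,118). Force has risen to 9 N at about 6.5–7 mm of travel, so I take a closer look and then press on gently.

```bash
python3 -m creep '[[0,0,0,0,0,0.001,1],[0,0,0,0,0,0,1]]'; python3 -m creep '[[0,0,0,0,0,0.001,1],[0,0,0,0,0,0,1],[0,0,0,0,0,0,1]]'; python3 - <<'E'
from h import *
p,y,s=cur();print(p,y,s['contact_force'],s['ft_torque'])
f=manip.grab_frame('wrist');cv2.imwrite('pics/w12.png',cv2.resize(f[70:220,410:600],None,fx=4,fy=4,interpolation=cv2.INTER_CUBIC))
f=manip.grab_frame('scene');cv2.imwrite('pics/s12.png',cv2.resize(f[150:310,250:400],None,fx=3.7,fy=3.7,interpolation=cv2.INTER_CUBIC))
E
```

```text
time: 12.93
tool_pos: [0.547, -0.127, 0.0481]
tool_rot: [-0.0, -0.651, 0.759, -0.0]
contact_force: [-5.4, 1.1, 13.3]
gripper_width: 1.001
time: 13.18
tool_pos: [0.5471, -0.127, 0.048]
tool_rot: [-0.0, -0.651, 0.759, -0.0]
contact_force: [-8.0, 2.4, 17.9]
gripper_width: 0.998
[ 0.54707894 -0.12703736  0.04801536] -98.70322613669553 [-7.98104463  2.41866149 17.93432467] [ 0.37823117  1.3979249  -0.04951683]
```

View pics/w12.png

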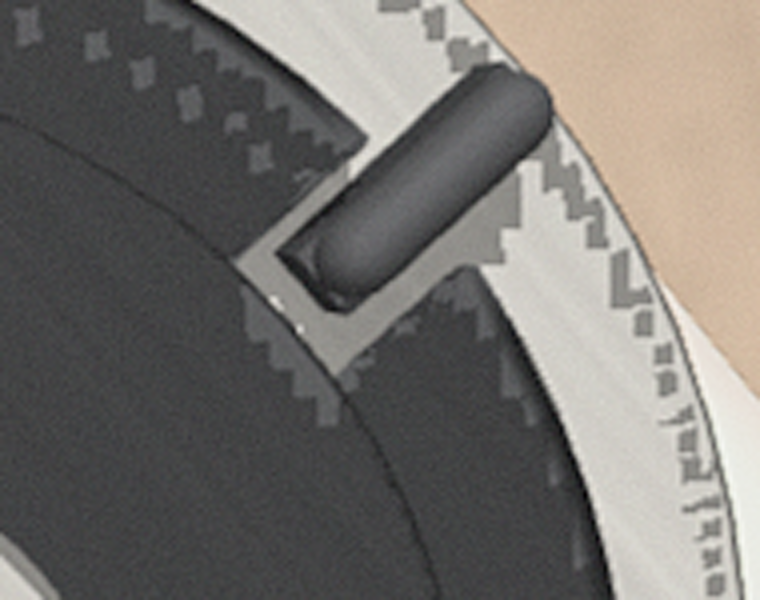

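View pics/s12.png

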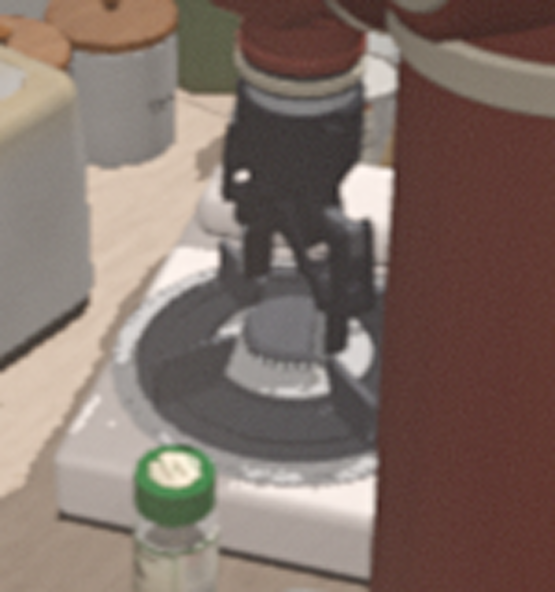

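The lug sits cleanly inside the notch with free space on both sides. Force climbs with no further travel, so the support is either home or slightly tilted. I rise clear and measure its height and level.

```bash
python3 -m creep '[[0,0,0,0,0,-0.005,1],[0,0,0,0,0,-0.01,1],[0,0,0,0,0,-0.02,1],[0,0,0,0,0,-0.025,1],[0,0,0,0,0,-0.02,1],[0,0,0,0,0,0,1],[0,0,0,0,0,0,1],[0,0,0,0,0,0,1]]'; python3 - <<'E'
from h import *
p,y,s=cur();print(p,y,s['contact_force'])
np.save('w13c.npy',manip.get_calibration('wrist'),allow_pickle=True)
f=manip.grab_frame('wrist');cv2.imwrite('pics/w13.png',f)
cv2.imwrite('pics/w13c.png',cv2.resize(f[30:420,110:530],None,fx=1.53,fy=1.53,interpolation=cv2.INTER_CUBIC))
f=manip.grab_frame('scene');cv2.imwrite('pics/s13.png',f);cv2.imwrite('pics/s13c.png',cv2.resize(f[170:320,250:400],None,fx=4,fy=4,interpolation=cv2.INTER_CUBIC))
f=manip.grab_frame('top');cv2.imwrite('pics/t13.png',f)
E
```

```text
time: 13.95
tool_pos: [0.5457, -0.1263, 0.1236]
tool_rot: [-0.0, -0.651, 0.759, 0.001]
contact_force: [-0.5, 0.6, -0.9]
gripper_width: 0.997
[ 0.54567641 -0.12629715  0.12355499] -98.71234398811428 [-0.48462432  0.62138276 -0.93490132]
```

View pics/w13.png

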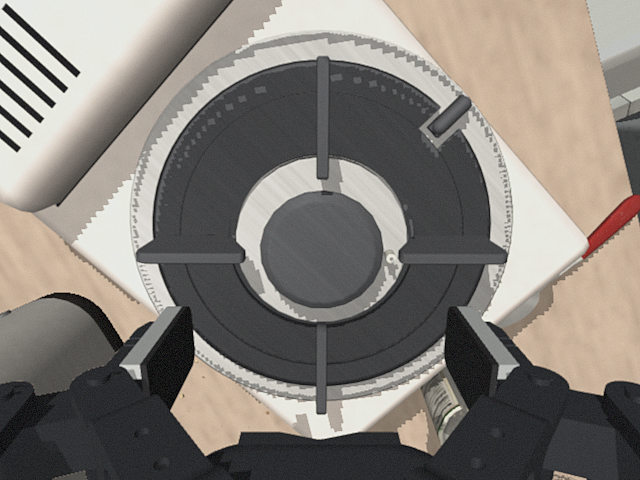

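View pics/s13c.png

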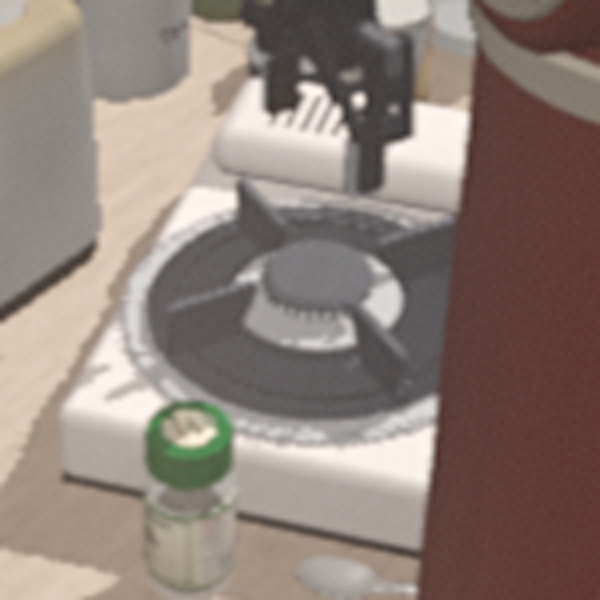

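```bash
cat > fit.py <<'E'
from h import *
from scipy.optimize import least_squares
def fit(img,c,yaw,z0):
    g=cv2.GaussianBlur(cv2.cvtColor(cv2.imread(img),cv2.COLOR_BGR2GRAY),(3,3),0).astype(float)
    P=[]
    for th in np.arange(0,360,3):
        if min(abs((th-yaw-k+180)%360-180) for k in(45,135,225,315))<5 or abs((th-yaw+180)%360-180)<9: continue
        rs=np.arange(.088,.108,.0003); uv=np.array([proj(c,[*at(th,r,0),z0+.004]) for r in rs])
        if (uv.min()<3) or uv[:,0].max()>636 or uv[:,1].max()>300: continue
        v=cv2.remap(g.astype(np.float32),uv[:,0].astype(np.float32)[None],uv[:,1].astype(np.float32)[None],cv2.INTER_LINEAR)[0]
        d=np.diff(v); i=d.argmax()
        if d[max(0,i-2):i+3].sum()>25: P.append((th,uv[i]))
    th=np.array([t for t,_ in P]); uv=np.array([q for _,q in P])
    def res(x):
        Rm=R.from_euler('xy',x[3:5]).as_matrix(); o=[]
        for q in uv:
            d=rot(c['attitude'])@np.array([(q[0]-c['cx'])/c['fx'],(q[1]-c['cy'])/c['fy'],1.]); n=Rm[:,2]; p0=np.array(x[:3])
            X=c['xyz']+d*(n@(p0-c['xyz']))/(n@d); o.append(np.linalg.norm(X-p0)-.098)
        return np.array(o)*1e3
    s=least_squares(res,[*C,z0+.004,0,0],loss='soft_l1',f_scale=.5)
    print(img,len(P),'xyz top',s.x[:3].round(4),'tilt deg',np.degrees(s.x[3:5]).round(2),'rms',np.sqrt((res(s.x)**2).mean()).round(2))
    s=least_squares(lambda x:res([*x,0,0]),[*C,z0+.004],loss='soft_l1',f_scale=.5); print('   level',s.x.round(4),'underside',round(s.x[2]-.004,4))
E
python3 - <<'E'
from fit import *
# pre-press picture w10: calibration saved
for im,cc,z in(('pics/w2.png','w2c.npy',.071),('pics/w10.png','w10c.npy',.071),('pics/w13.png','w13c.npy',.063)):
    fit(im,np.load(cc,allow_pickle=True).item(),-57 if 'w2' in im else -143.9,z)
c=np.load('w13c.npy',allow_pickle=True).item()
for n in(.062,.064,.066): print(n,'arm out top 96/91, in',[[proj(c,[*at(th,r,0),n+.036]).round(1).tolist() for r in(.042,.091)] for th in(-98.7,171.3,81.3,-8.7)])
E
```

```text
pics/w2.png 83 xyz top [ 0.546  -0.1266  0.0737] tilt deg [0.48 0.24] rms 0.71
   level [ 0.5459 -0.1264  0.0735] underside 0.0695
pics/w10.png 48 xyz top [ 0.5462 -0.1256  0.0752] tilt deg [ 0.53 -0.36] rms 0.08
   level [ 0.5464 -0.1255  0.075 ] underside 0.071
pics/w13.png 56 xyz top [ 0.5459 -0.1261  0.0644] tilt deg [0.35 0.16] rms 0.13
   level [ 0.5458 -0.126   0.0644] underside 0.0604
0.062 arm out top 96/91, in [[[320.9, 175.7], [320.9, 66.3]], [[403.5, 258.3], [499.9, 258.2]], [[320.8, 332.8], [320.8, 410.4]], [[238.2, 258.6], [141.6, 258.7]]]
0.064 arm out top 96/91, in [[[320.9, 176.2], [320.9, 65.8]], [[404.3, 259.6], [501.5, 259.5]], [[320.9, 334.6], [320.9, 412.8]], [[237.4, 259.9], [140.0, 260.0]]]
0.066 arm out top 96/91, in [[[320.9, 176.8], [320.9, 65.2]], [[405.1, 260.9], [503.2, 260.8]], [[320.9, 336.5], [320.9, 415.2]], [[236.7, 261.2], [138.4, 261.3]]]
```

View pics/w13c.png

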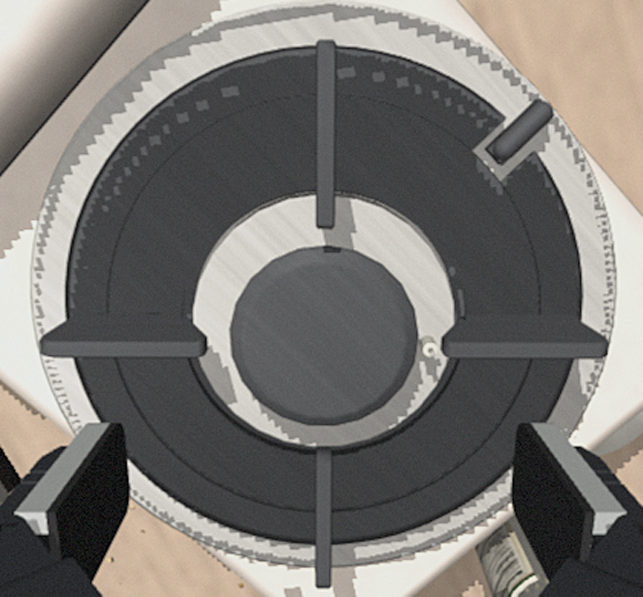

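The rim fit puts the underside at 0.0604, against 0.071 before and 0.062 when home. It is level within 0.5°, the same as before pressing. To make sure it is home on all sides, I press once more on the other pair of arms, turning the tool 90°.

```bash
python3 -m creep '[[0,0,-6,0,0,0,1],[0,0,-6,0,0,0,1],[0,0,-6,0,0,0,1],[0,0,-6,0,0,0,1],[0,0,-6,0,0,0,1],[0,0,-6,0,0,0,1],[0,0,-6,0,0,0,1],[0,0,-6,0,0,0,1],[0,0,-6,0,0,0,1],[0,0,-6,0,0,0,1],[0,0,-6,0,0,0,1],[0,0,-6,0,0,0,1],[0,0,-6,0,0,0,1],[0,0,-6,0,0,0,1],[0,0,-6,0,0,0,1],[0,0,0,0,0,0,1],[0,0,0,0,0,0,1]]'; python3 - <<'E'
from h import *
go([*C,.054],-8.7); print(cur()[2]['gripper_width'])
E
```

```text
time: 15.52
tool_pos: [0.5458, -0.1264, 0.1237]
tool_rot: [-0.0, 0.997, -0.077, -0.001]
contact_force: [-0.4, 0.0, -0.1]
gripper_width: 1.005
pos [ 0.5458 -0.1264  0.1237] yaw -8.87 shift x 0.0003 y -0.0002 z 0.0697 turn -0.17
1.0045716385900894
```

```bash
python3 -m creep '[[0,0,0,0,0,0.015,1],[0,0,0,0,0,0.02,1],[0,0,0,0,0,0.02,1],[0,0,0,0,0,0.01,1],[0,0,0,0,0,0.006,1],[0,0,0,0,0,0,1],[0,0,0,0,0,0,1]]'; python3 -m creep '[[0,0,0,0,0,0.002,1],[0,0,0,0,0,0.002,1],[0,0,0,0,0,0,1]]'; python3 -m creep '[[0,0,0,0,0,0.001,1],[0,0,0,0,0,0,1]]'; python3 -m creep '[[0,0,0,0,0,0.001,1],[0,0,0,0,0,0,1]]'
```

```text
time: 16.1
tool_pos: [0.5467, -0.1266, 0.0542]
tool_rot: [0.0, 0.997, -0.076, 0.0]
contact_force: [-0.1, 0.5, 0.9]
gripper_width: 1.002
time: 16.35
tool_pos: [0.5468, -0.1267, 0.0504]
tool_rot: [0.0, 0.997, -0.076, 0.0]
contact_force: [-0.7, 0.0, -0.2]
gripper_width: 0.999
time: 16.52
tool_pos: [0.5465, -0.1266, 0.049]
tool_rot: [0.0, 0.997, -0.076, 0.0]
contact_force: [-0.3, 0.5, -0.4]
gripper_width: 0.999
time: 16.68
tool_pos: [0.5467, -0.1267, 0.0483]
tool_rot: [0.0, 0.997, -0.076, 0.0]
contact_force: [-1.0, 0.0, 2.2]
gripper_width: 1.002
```

```bash
python3 -m creep '[[0,0,0,0,0,0.001,1],[0,0,0,0,0,0,1]]'; python3 -m creep '[[0,0,0,0,0,0.001,1],[0,0,0,0,0,0,1]]'; python3 -m creep '[[0,0,0,0,0,0.001,1],[0,0,0,0,0,0.001,1],[0,0,0,0,0,0,1]]'; python3 - <<'E'
from h import *
f=manip.grab_frame('wrist');cv2.imwrite('pics/w14.png',f)
f=manip.grab_frame('scene');cv2.imwrite('pics/s14c.png',cv2.resize(f[170:320,250:400],None,fx=4,fy=4,interpolation=cv2.INTER_CUBIC))
E
```

```text
time: 16.85
tool_pos: [0.5468, -0.1267, 0.0482]
tool_rot: [0.0, 0.997, -0.076, 0.0]
contact_force: [-2.9, 1.0, 6.6]
gripper_width: 1.001
time: 17.02
tool_pos: [0.5469, -0.1268, 0.0481]
tool_rot: [0.0, 0.997, -0.076, 0.0]
contact_force: [-5.5, 0.6, 11.6]
gripper_width: 0.998
time: 17.27
tool_pos: [0.5471, -0.1268, 0.048]
tool_rot: [0.0, 0.997, -0.076, -0.0]
contact_force: [-11.6, 3.5, 20.2]
gripper_width: 1.002
```

View pics/w14.png

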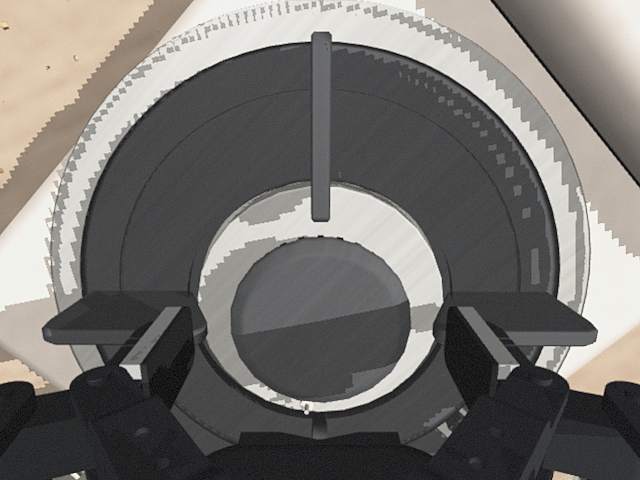

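View pics/s14c.png

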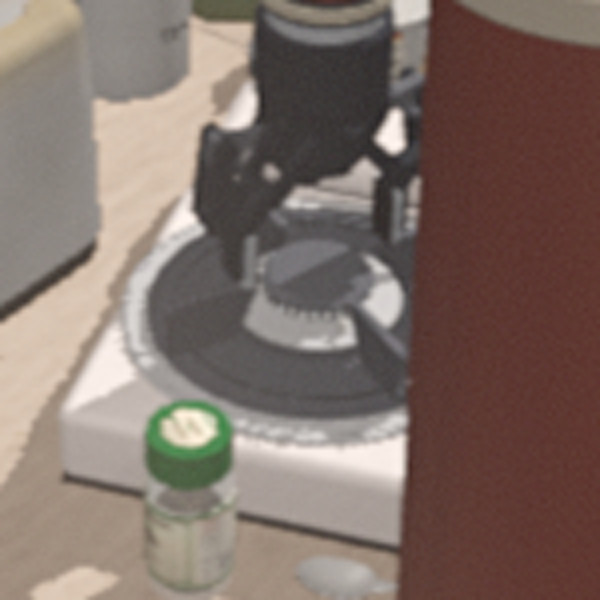

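Contact came at the same height (0.048) on the other pair, and it is stiff at 20 N. I rise and cross-check the drop with the fixed scene camera, before against after.

```bash
python3 -m creep '[[0,0,0,0,0,-0.005,1],[0,0,0,0,0,-0.01,1],[0,0,0,0,0,-0.02,1],[0,0,0,0,0,-0.025,1],[0,0,0,0,0,-0.02,1],[0,0,0,0,0,0,1],[0,0,0,0,0,0,1],[0,0,0,0,0,0,1]]'; python3 - <<'E'
from fit import *
c=manip.get_calibration('wrist')
cv2.imwrite('pics/w15.png',manip.grab_frame('wrist')); cv2.imwrite('pics/s15.png',manip.grab_frame('scene'))
for z in(.062,.064):fit('pics/w15.png',c,-143.9,z)
fit('pics/w13.png',np.load('w13c.npy',allow_pickle=True).item(),-143.9,.065)
cs=manip.get_calibration('scene')
a=cv2.imread('pics/s4.png',0);b=cv2.imread('pics/s15.png',0);b2=cv2.imread('pics/s13.png',0);z0=cv2.imread('pics/scene0.png',0)
print('px per 9mm',[ (proj(cs,[*at(th,.098,0),.073])-proj(cs,[*at(th,.098,0),.064])).round(2).tolist() for th in(100,120,140)])
def edge(I,u):
    rows=np.arange(245,285,.1); v=cv2.remap(cv2.GaussianBlur(I,(5,1),0).astype(np.float32),np.full_like(rows,u,dtype=np.float32)[None],rows.astype(np.float32)[None],cv2.INTER_LINEAR)[0]
    d=v[10:]-v[:-10]
    # last dark (<90) row
    k=np.where(v<85)[0]; return rows[k[-1]] if len(k) else np.nan
for u in(305,310,315,320,325,330,335,340): print(u,[edge(I,u).round(1) for I in(z0,a,b2,b)],[proj(cs,[*at(th,.098,0),.075]).round(0).tolist() for th in ()])
E
```

```text
time: 18.03
tool_pos: [0.5458, -0.1263, 0.1228]
tool_rot: [-0.0, 0.997, -0.076, -0.001]
contact_force: [0.2, -0.1, 0.2]
gripper_width: 1.0
pics/w15.png 62 xyz top [ 0.5456 -0.1261  0.0644] tilt deg [ 0.1  -0.27] rms 0.15
   level [ 0.5457 -0.1261  0.0644] underside 0.0604
pics/w15.png 62 xyz top [ 0.5456 -0.126   0.0644] tilt deg [-0.11  0.12] rms 0.14
   level [ 0.5456 -0.126   0.0644] underside 0.0604
pics/w13.png 57 xyz top [ 0.5458 -0.126   0.0646] tilt deg [ 0.16 -0.09] rms 1.59
   level [ 0.5458 -0.1259  0.0646] underside 0.0606
px per 9mm [[-0.0, -3.14], [0.06, -3.15], [0.13, -3.16]]Traceback (most recent call last):
  File "<stdin>", line 14, in <module>
AttributeError: 'float' object has no attribute 'round'
```

```bash
python3 - <<'E'
import cv2,numpy as np
n=('scene0','s4','s13','s15'); I=[cv2.GaussianBlur(cv2.imread(f'pics/{k}.png',0),(5,1),0) for k in n]
for u in(300,305,310,315,320,325,330,335,340):
    o=[]
    for J in I:
        v=J[240:290,u].astype(float); k=np.where((v[:-1]<95)&(v[1:]>=95))[0]
        o.append(round(240+k[-1]+(95-v[k[-1]])/(v[k[-1]+1]-v[k[-1]]),2) if len(k) else None)
    print(u,o)
f=cv2.imread('pics/s15.png');cv2.imwrite('pics/s15c.png',cv2.resize(f[170:320,250:400],None,fx=4,fy=4,interpolation=cv2.INTER_CUBIC))
E
```

```text
300 [np.float64(262.82), np.float64(261.33), np.float64(260.67), np.float64(260.33)]
305 [np.float64(288.28), np.float64(287.42), np.float64(287.2), np.float64(287.18)]
310 [np.float64(267.48), np.float64(267.0), np.float64(266.0), np.float64(265.6)]
315 [np.float64(269.12), np.float64(268.33), np.float64(268.67), np.float64(269.0)]
320 [np.float64(270.08), np.float64(269.44), np.float64(269.5), np.float64(272.12)]
325 [np.float64(270.67), np.float64(270.19), np.float64(273.24), np.float64(273.11)]
330 [np.float64(270.89), np.float64(270.29), np.float64(273.2), np.float64(273.21)]
335 [np.float64(270.77), np.float64(270.24), np.float64(273.22), np.float64(273.21)]
340 [np.float64(270.28), np.float64(269.67), np.float64(272.71), np.float64(272.62)]
```

View pics/w15.png

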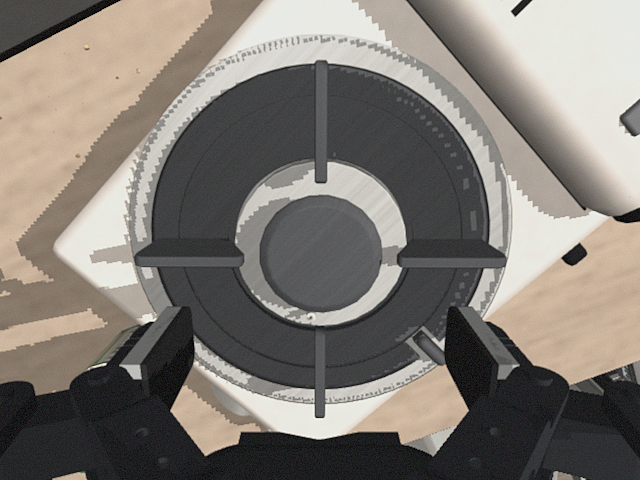

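View pics/s15c.png

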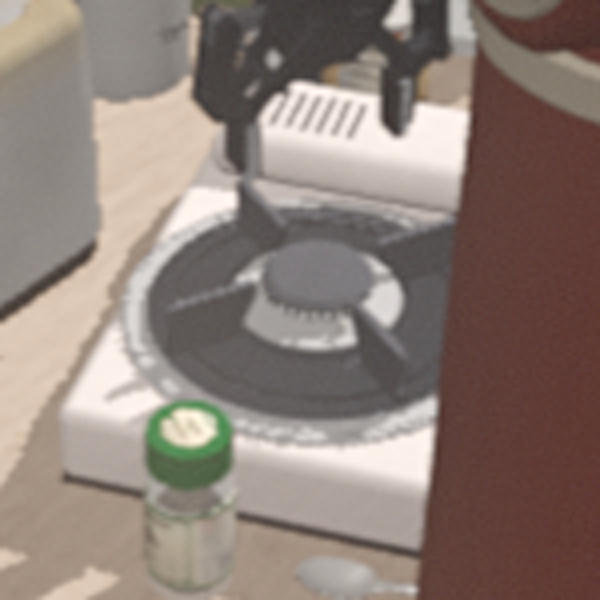

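```bash
python3 - <<'E'
from h import *
f=manip.grab_frame('top');cv2.imwrite('pics/t16.png',f)
for n in('tin','mug','spice_jar'):
    print(n,[(k['confidence'],k['rect']) for k in manip.cut_out(n,'top')[:1]])
print(manip.state()['time'],manip.job_done())
E
```

```text
tin [(0.62, [398.4, 128.8, 435.1, 171.3])]
mug [(0.86, [430.5, 165.3, 480.6, 206.0])]
spice_jar [(0.78, [243.1, 265.7, 260.0, 290.0])]
the job is handed in; nothing more can be done
18.3333 None
```

View pics/t16.png

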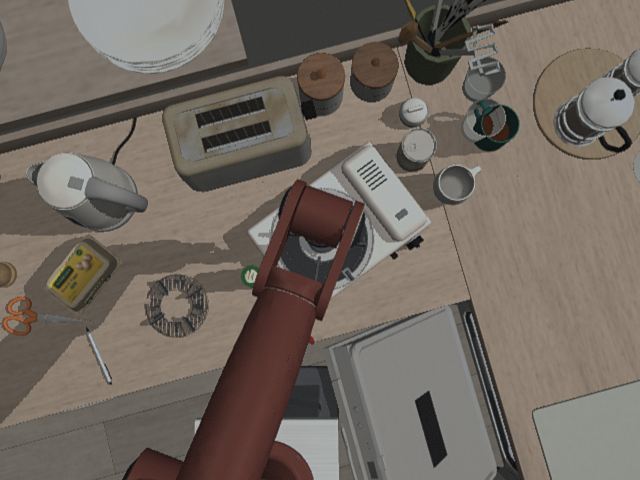

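I pushed the pan support about 87° clockwise with the shut fingertip against one arm, until its notch was over the lug. I then pressed it straight down with the open fingers on two opposite arms and once more on the other pair. The job was handed in at 18.3 s, with the gripper clear above the stove.

**Checks that agreed**
- **Alignment:** just before pressing, the notch was at −143.9° and the lug at about −143.6 to −144.1°. The play is ±2.5°, and after pressing the lug shows inside the notch.
- **Seating:** the support is level within about 0.5°. The second press stopped at the same height, stiff at about 20 N.
- **Tin, mug and jar:** the top camera shows each within about 2 px of where it started; one edge of the jar's box, partly hidden by the arm, differs by 6 px. I did not check the spoon with the network because the arm hid most of it in the last picture. The tool never came near it.

**Checks that disagreed or went wrong**
- **Fingertip position:** the shut fingertips are about 35 mm behind the stated TCP. My first sweep therefore passed over the arms without moving anything. I measured the true tip from two cameras and corrected for it.
- **How far it went down:** the estimates differ, against 9 mm expected.

| Method | Drop |
|---|---|
| Wrist-camera rim fit | 9–10.5 mm (underside at 60.4 mm, 62 expected) |
| Scene camera | 7–8.5 mm |
| Finger travel from first contact | about 7 mm |

I took the hard stop at the same height on both pairs of arms as the sign that it is fully home.

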